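# Lock up a row of printing blocks in the tray

### The arm

A 6-joint arm with a two-finger parallel gripper is mounted at the origin on the work surface. World frame = base frame: x ahead of the robot, y to its left, z up, the work surface at z = 0. Lengths are in m, angles in rad, forces in N, time in s.
With the tool pointing down it reaches from about 0.3 to 0.875 m from the base axis. Payload 6.4 kg.
Tool frame: the origin (TCP) lies midway between the tips of the shut fingers; the grasp point (between the pads) lies 19 mm behind it; z points along the fingers, y is the direction in which the jaws open and shut (so a half turn about z gives the same grasp; the last joint's range is limited). The gripper opens to 85 mm and grips with 20 to 120 N. Pads are 22 mm wide; open, the fingers measure 114 mm over their backs; the gripper's body (76 mm by 85 mm) begins 54 mm behind the grasp point. The pads swing forward as they close: fully open they stand 13 mm farther back than shut.
Start: joints at [1.006, 0.181, 1.607, -0, 1.354, -0.206], TCP at [0.202, 0.538, 0.231] pointing down, gripper open.
Joint ranges: [-2.99, 2.99], [-0.89, 2.07], [0.3, 2.58], [-1.14, 4.28], [0, 2.63], [-3.12, 3.12]. Speed limits (rad/s): [2.57, 2.57, 3.01, 3.14, 3.14, 3.14].

### API

Orientations are given as a unit quaternion [w, x, y, z].
In Python, from bench import get_obs, camera, hand_in gives the robot as it stands.
- The arm moves only by the tool drive_tool, never from a script. Its argument "deltas" is a list of rows, each a list of 2 entries, a list of its own where there are three numbers: the shift along the world's x, y, z in m, then the turn about the world's z in rad. A call has 1 to 10 rows; each row shifts and turns the pose as measured when the row begins; what a row does not reach is not made up. A row lasts 1/10 s, in which the tool goes at most 50 mm and 8.59 degrees, less where a joint would pass 70% of its speed; a pose out of reach is approached as far as the arm can. A call is refused whole if a number of a shift passes 0.05 or a number of a turn 0.15, either way. A call with a gripper value outside its range is refused whole. "gripper" is the opening, from 0 (shut) to 1 (fully open), set as the call begins (left out, the last holds). The fingers move at their own pace and stop on an object; the grip force is fixed at half the most. Time passes only in rows, so rows that do not move let the fingers close. It gives the time, the measured TCP pose, the force and the opening at its end, in the units of the state.
- get_obs(): the state, without advancing time (a new reading comes with each control period).
- camera(name): name is "scene" or "top" or "wrist"; returns a dict with "frame" (384x512x3 uint8, red, green, blue), "fx", "fy", "cx", "cy" (pixels), "eye" and "attitude" of the camera in the world. Camera axes: x right, y down, z forward; pixel columns grow to the right and rows downward; lengths in m; the calibration is good to about 2 mm. A picture is of the moment at which its call begins. There is no depth.
- hand_in(): hands the job in, once; it reports no verdict.
The state is a dict: "time_s": time; "q": joint angles; "dq": joint speeds; "joint_efforts": joint torques, N m; "eef_pos": TCP position; "eef_rot": TCP orientation; "wrist_force": force on the tool from outside, world axes, zero at the start; "torque": the same for the moment, N m; "opening": opening from 0.0 (shut) to 1.0 (fully open).
Only numpy, scipy, OpenCV 4.12 (cv2) and the standard library are available. Lean on these libraries where they do the work, as an engineer would, in place of code of your own. Each camera call takes 0.05 s, during which the arm holds its last target.

### The job

Draw the follower fully back against its back stop, take the packing stick out of the channel and lay it in the grey caddy, then set every rectangular printing block (there are three to five) in the channel, flat with the handle up and its long side across the channel. Finally slide the follower up against the row, so that the blocks stand square and flush against the fixed head and one another with no gaps and the follower's face rests against the last one, and slide the length pointer on the near rail until its needle is level with the follower's face. Leave the other things on the table where they are.

Things in the scene. Friction and masses are not known exactly. Their poses are not given: they have to be found in the camera images.
- tray: lock-up tray fixed to the table: plywood board 140 (x) by 465 mm (y), two aluminium rails along y bounding a channel 110 mm wide (centred on x = 0). Channel floor 15 mm, rail tops 33 mm above the table. Dark fixed head at the -y end (face at y = -202.5 mm, top 55 mm up); dark back stop at the +y end, 45 mm high. Origin: centre of the underside. Yaw within 0.12 rad.
- head_face (a point): middle of the foot of the fixed head's inner face, on the channel floor; axes as the tray's, so y points along the channel towards the follower.
- follower (a joint): the follower, a wooden carriage sliding in the tray's channel: 0 m when fully back against the back stop, growing towards the fixed head, up to 0.265. Face to head distance = 0.345 - value. It takes about 3 N to slide and stays where it is left.
- follower_face (a point): middle of the foot of the follower's pushing face, on the channel floor; axes as the tray's. The follower's body runs from it 70 mm towards +y, 31 mm high over the channel floor.
- follower_handle (a point): centre of the top of the follower's bar handle, which stands upright on the follower 45 mm behind its face (+y): 60 mm along the tray's x, 20 mm along its y, rising 36 mm above the follower's body; top 82 mm above the table. It can be pinched from above across its 20 mm.
- pointer (a joint): the length pointer, a dark saddle sliding along the tray's near (-x) rail: 0 m at the fixed head's end, growing towards the back stop, up to 0.34. Its needle is then 10 mm + value from the head's face. It takes about 2 N to slide and stays where it is left.
- pointer_tip (a point): tip of the pointer's thin brass needle, which points across the channel's edge from the middle of the saddle's 40 mm length; axes as the tray's.
- pointer_fin (a point): centre of the top of the pointer's upright black fin: 14 mm along the tray's x, 30 mm along its y, top 75 mm above the table and 30 mm above the saddle. It can be pinched from above.
- stick: plain wooden packing stick, 90 mm (x) by 28 mm (y) by 36 mm high, no handle; at the start it lies on the channel floor, across the channel, between head and follower, some 50 mm from the head. Origin: centre of the underside.
- caddy: open grey plastic caddy fixed to the table beside the tray: 160 mm (x) by 130 mm (y), 30 mm high, walls and floor 5 mm. Origin: centre of the underside.
- block1: rectangular wooden printing block, face down: base 100 mm (x) by 60 mm (y), 24 mm thick; on its middle an upright bar handle 22 mm (x) by 40 mm (y), top 58 mm above the underside. About 0.15 kg. Origin: centre of the underside. A half turn makes no difference. The blocks are alike; three to five are present.
- block2: rectangular wooden printing block, face down: base 100 mm (x) by 60 mm (y), 24 mm thick; on its middle an upright bar handle 22 mm (x) by 40 mm (y), top 58 mm above the underside. About 0.15 kg. Origin: centre of the underside. A half turn makes no difference. The blocks are alike; three to five are present.
- block3: rectangular wooden printing block, face down: base 100 mm (x) by 60 mm (y), 24 mm thick; on its middle an upright bar handle 22 mm (x) by 40 mm (y), top 58 mm above the underside. About 0.15 kg. Origin: centre of the underside. A half turn makes no difference. The blocks are alike; three to five are present.
- block4: rectangular wooden printing block, face down: base 100 mm (x) by 60 mm (y), 24 mm thick; on its middle an upright bar handle 22 mm (x) by 40 mm (y), top 58 mm above the underside. About 0.15 kg. Origin: centre of the underside. A half turn makes no difference. The blocks are alike; three to five are present.
- block5: rectangular wooden printing block, face down: base 100 mm (x) by 60 mm (y), 24 mm thick; on its middle an upright bar handle 22 mm (x) by 40 mm (y), top 58 mm above the underside. About 0.15 kg. Origin: centre of the underside. A half turn makes no difference. The blocks are alike; three to five are present.
- spool_a: wooden thread spool with grey thread, diameter 42 mm, 50 mm high, standing near the robot, to its left. Not part of the job, to be left where it is. Origin: centre of the underside.
- spool_b: wooden thread spool with blue thread, diameter 42 mm, 50 mm high, standing right of the tray. Not part of the job, to be left where it is. Origin: centre of the underside.
- round_stamp: round wooden stamp, diameter 68 mm, with a ball knob, 69 mm high, right of the tray. Not part of the job, to be left where it is. Origin: centre of the underside.
- ink_jar: jar with a black cap, diameter 70 mm, 62 mm high, left of the tray. Not part of the job, to be left where it is. Origin: centre of the underside.
- tape_tin: flat round steel tin, diameter 64 mm, 26 mm high, near the robot. Not part of the job, to be left where it is. Origin: centre of the underside.
Things that resemble listed ones, but are neither listed nor needed, are in the scene too. What is shaped like the block3 but blue is not meant. What is shaped like the block5 but green is not meant.

How it is judged:
By the outcome, as a careful person would: the job done as asked, in the order asked, and still so for the second after the job is handed in, with the robot touching nothing.
Of block1, block2, block3, block4, block5 only 3 to 5 are there at a start; the rules pass over those that are not, and their reading is None.
At some moment in a run one of block1, block2, block3, block4, block5 may be knocked a few centimetres aside while the robot is not near it.
Once in a run the grip may slacken for a moment while it holds something.
It also fails if it takes over 210 s, if anything falls off the work surface, if the arm or the gripper's body presses on something with over 40 N, if the wrist force passes 120 N, or if a joint passes its speed limit or range.

## Working session

There is one attempt and no reset: what is moved stays moved. The work goes in short steps, Python scripts to look and compute and a tool call to move; the robot and the scene stay as the last step left them, time stands still between calls to the robot, and variables do not carry over. Pictures are saved under pics/ and viewed, and the job is handed in when it is done.

Besides the shell and the picture viewer there is one more tool, called after "Call:" as name(argument=value, ...) on one line, values as JSON. drive_tool: Moves the arm, as the interface text tells. Its arguments: {"type":"object","properties":{"deltas":{"type":"array","items":{"type":"array"}},"gripper":{"type":"number"}},"required":["deltas"]}

```bash
mkdir -p pics; ls; cat > h.py <<'E'
import numpy as np, cv2
from bench import get_obs, camera, hand_in
from scipy.spatial.transform import Rotation as R
def save(name,fn):
    c=camera(name); np.save('pics/'+fn+'.npy',np.array([c],dtype=object),allow_pickle=True)
    cv2.imwrite('pics/'+fn+'.png',c['frame'][:,:,::-1]); return c
def load(fn): return np.load('pics/'+fn+'.npy',allow_pickle=True)[0]
def rot(c):
    a=np.array(c['attitude'],float)
    if a.shape==(3,3): return a
    return R.from_quat([a[1],a[2],a[3],a[0]]).as_matrix()
def px2w(c,u,v,z):
    d=rot(c)@np.array([(u-c['cx'])/c['fx'],(v-c['cy'])/c['fy'],1.])
    e=np.array(c['eye']); return e+d*(z-e[2])/d[2]
def w2px(c,p):
    q=rot(c).T@(np.array(p)-np.array(c['eye'])); return np.array([c['fx']*q[0]/q[2]+c['cx'],c['fy']*q[1]/q[2]+c['cy']])
def crop(fn,x0,y0,x1,y1,s,out):
    im=cv2.imread('pics/'+fn+'.png')[y0:y1,x0:x1]
    cv2.imwrite('pics/'+out+'.png',cv2.resize(im,None,fx=s,fy=s,interpolation=cv2.INTER_CUBIC))
E
python3 - <<'E'
from h import *
for n in('scene','top'):
    c=save(n,n+'0'); print(n,c['fx'],c['fy'],c['cx'],c['cy'],c['eye'],c['attitude'])
o=get_obs(); print(o['time_s'],o['eef_pos'],o['eef_rot'],o['wrist_force'])
E
```

```text
pics
scene 360.2040437176436 360.2040437176436 252.151523693743 188.62389852403572 [0.92140122 0.3956724  0.7554593 ] [-0.15120357  0.3668803   0.84924302 -0.34831397]
top 468.5019646926392 468.5019646926392 259.6517635673961 186.29969636601686 [ 0.24655066 -0.02900478  1.53528286] [ 0.04270644 -0.70478535  0.70676828 -0.04395859]
0.1 [0.20163296 0.53795973 0.23047097] [-2.90832486e-04  1.78442026e-01  9.83950106e-01 -7.40762087e-04] [ 1.02374644 -0.22128393 -0.24646183]
```

View pics/scene0.png

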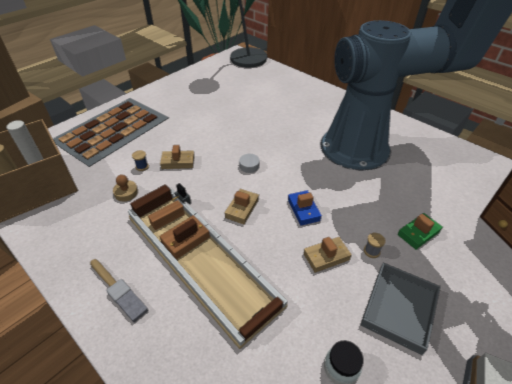

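View pics/top0.png

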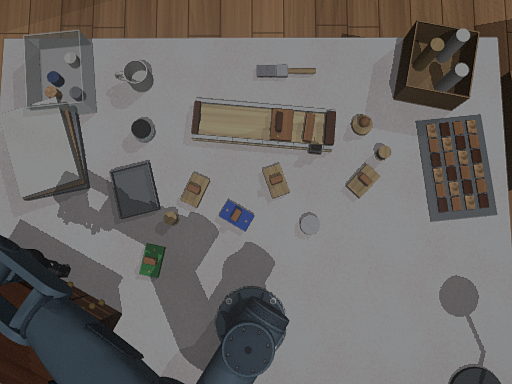

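Block candidates in the top view: tan with brown handle at (196,188), (276,180) and (363,180). The blue one at (236,215) and the green one at (152,260) are decoys. The stick is at (308,127), to be told apart from the follower at (281,124). Next, close crops.

```bash
python3 - <<'E'
from h import *
crop('top0',185,85,345,160,5,'c1'); crop('top0',100,155,390,285,2.7,'c2')
c=load('top0')
for n,u,v,z in [('base',248,330,0),('b1',196,188,.02),('b2',276,180,.02),('b3',363,180,.02),('cad',135,190,.0)]: print(n,px2w(c,u,v,z).round(3))
E
```

```text
base [-0.025  0.006  0.   ]
b1 [0.428 0.175 0.02 ]
b2 [ 0.454 -0.085  0.02 ]
b3 [ 0.453 -0.369  0.02 ]
cad [0.425 0.379 0.   ]
```

View pics/c1.png

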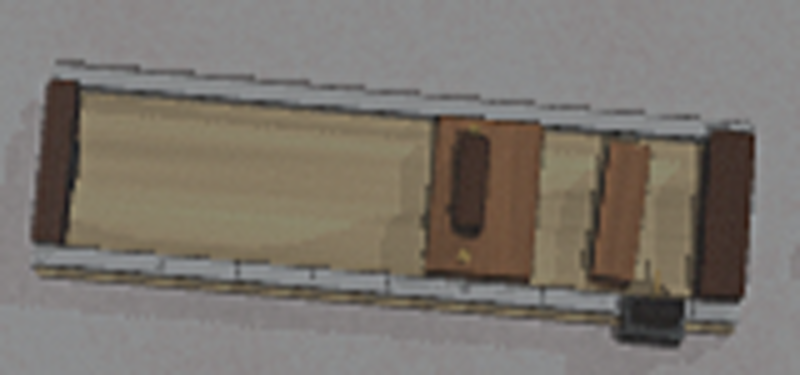

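View pics/c2.png

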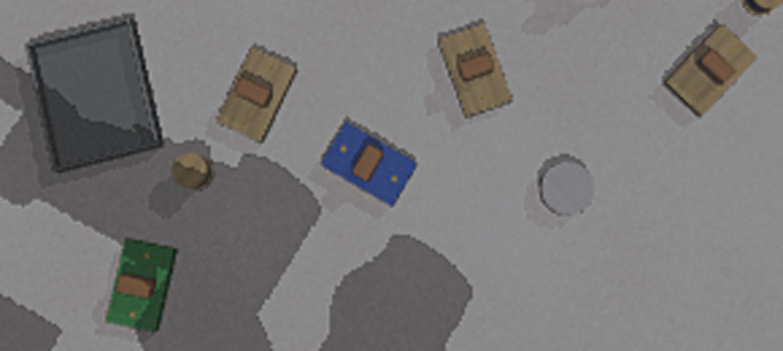

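Each of the three has a plain tan base with a brown cross handle, so they match the description. The spools, jar, tin and stamp are clear of them. Next I'll fit the tray pose.

```bash
cat >> h.py <<'E'
from scipy.optimize import least_squares
def T(p,P):  # pose p=(x,y,yaw), local pts
    P=np.array(P,float); c,s=np.cos(p[2]),np.sin(p[2])
    return np.c_[p[0]+c*P[:,0]-s*P[:,1], p[1]+s*P[:,0]+c*P[:,1], P[:,2]]
def fit(obs,p0):  # obs: list (cam,[local],[uv])
    def f(p): return np.concatenate([w2px(c,T(p,[l])[0])-np.array(uv) for c,l,uv in obs])
    r=least_squares(f,p0); return r.x,r.fun.reshape(-1,2)
E
python3 - <<'E'
from h import *
c=load('top0'); k=lambda x,y:(185+(x+.5)/5-.5,85+(y+.5)/5-.5)
ob=[(c,[.070,.2325,.033],k(57,66)),(c,[.07,-.2325,.033],k(752,125)),
(c,[.055,-.2025,.055],k(708,128)),(c,[-.055,-.2025,.055],k(695,296)),(c,[.055,-.2325,.055],k(753,132)),(c,[-.055,-.2325,.055],k(741,300)),
(c,[.055,.2325,.045],k(48,82)),(c,[-.055,.2325,.045],k(34,243))]
p,r=fit(ob,[.6,0,0]); print(p.round(4)); print(r.round(1))
c=load('scene0')
crop('scene0',120,175,295,345,4,'c3')
E
```

```text
[ 0.6386 -0.0437 -0.087 ]
[[-1.3 -0.4]
 [ 0.  -0.7]
 [ 0.4  0.5]
 [ 0.7  0. ]
 [ 0.6  0.5]
 [ 0.8  0. ]
 [-0.4 -0.3]
 [-1.   0.2]]
```

View pics/c3.png

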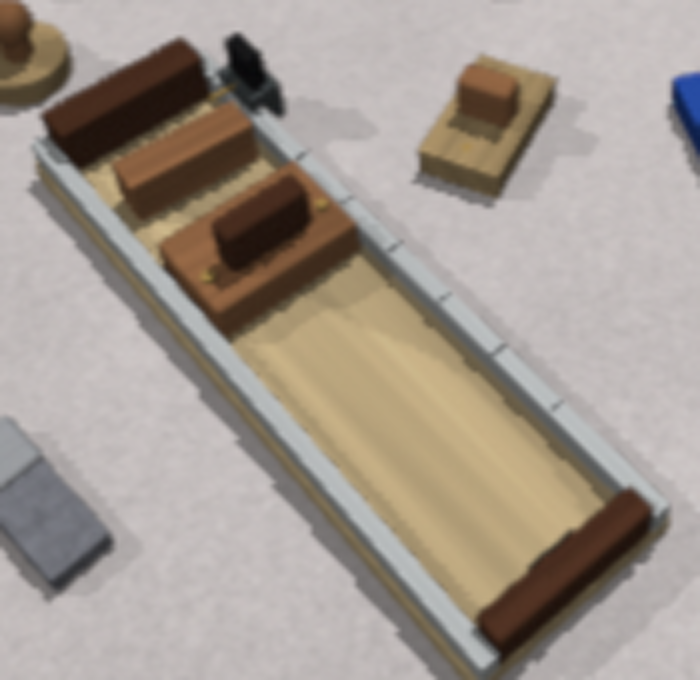

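```bash
cat >> h.py <<'E'
TRAY=np.array([ 0.6386,-0.0437,-0.087])
def jaw(o=None):
    o=o or get_obs(); q=o['eef_rot']; y=R.from_quat([q[1],q[2],q[3],q[0]]).as_matrix()[:,1]
    return np.arctan2(y[1],y[0])
def go(x,y,z,j=None,o=None):
    "difference to the target TCP & jaw direction, with count of rows"
    o=get_obs(); d=np.array([x,y,z])-o['eef_pos']; t=0
    if j is not None: t=(j-jaw(o)+np.pi/2)%np.pi-np.pi/2
    print('t=%.1f'%o['time_s'],'pos',np.round(o['eef_pos'],4),'jaw %.3f'%jaw(o),'delta',d.round(4),'turn %.3f'%t,'rows %.1f'%max(np.linalg.norm(d)/.05,abs(t)/.15),'F',np.round(o['wrist_force'],1),'open %.3f'%o['opening'],'q',np.round(o['q'],2))
def tl(x,y,z): return T(TRAY,[[x,y,z]])[0]
def totray(w):
    d=np.array(w[:2])-TRAY[:2]; c,s=np.cos(TRAY[2]),np.sin(TRAY[2]); return np.array([c*d[0]+s*d[1],-s*d[0]+c*d[1],w[2]])
E
python3 - <<'E'
from h import *
c=load('top0'); k=lambda x,y:(185+(x+.5)/5-.5,85+(y+.5)/5-.5)
for n,x,y,z in [('face',541,124,.046),('face',528,281,.046),('back',433,117,.046),('hand',470,183,.082),('handT',472,131,.082),('handB',466,235,.082),('stk',650,143,.051),('stk',607,140,.051),('stk',635,283,.051),('fin',651,315,.075)]:
    w=px2w(c,*k(x,y),z); print(n,w.round(3),totray(w).round(4))
go(.6,.1,.2,np.pi/2-.087)
E
```

```text
face [ 0.683 -0.141  0.046] [ 0.0528 -0.0931  0.046 ]
face [ 0.578 -0.131  0.046] [-0.0523 -0.0926  0.046 ]
back [ 0.688 -0.07   0.046] [ 0.0516 -0.0223  0.046 ]
hand [ 0.634 -0.093  0.082] [-0.0002 -0.0492  0.082 ]
handT [ 0.668 -0.094  0.082] [ 0.0338 -0.0478  0.082 ]
handB [ 0.6   -0.09   0.082] [-0.0341 -0.0494  0.082 ]
stk [ 0.669 -0.211  0.051] [ 0.0446 -0.1645  0.051 ]
stk [ 0.671 -0.184  0.051] [ 0.0443 -0.1365  0.051 ]
stk [ 0.576 -0.2    0.051] [-0.0489 -0.1613  0.051 ]
fin [ 0.55  -0.207  0.075] [-0.0743 -0.1706  0.075 ]
t=0.1 pos [0.2016 0.538  0.2305] jaw 1.212 delta [ 0.3984 -0.438  -0.0305] turn 0.272 rows 11.9 F [ 1.  -0.2 -0.2] open 0.998 q [ 1.01  0.18  1.61 -0.    1.35 -0.21]
```

Call:
drive_tool(deltas=[[[0.0,0.0,0.05],0.0],[[0.02,-0.02,0.03],0.1]], gripper=1)

```text
time_s: 0.3
eef_pos: [0.2183, 0.5157, 0.3055]
eef_rot: [-0.003, 0.127, 0.992, -0.007]
wrist_force: [1.6, -0.0, 1.5]
opening: 0.999
```

Call:
drive_tool(deltas=[[[0.028,-0.041,0.0],0.05],[[0.028,-0.041,0.0],0.05],[[0.028,-0.041,0.0],0.05],[[0.028,-0.041,0.0],0.0],[[0.028,-0.041,0.0],0.0],[[0.028,-0.041,0.0],0.0],[[0.028,-0.041,0.0],0.0],[[0.028,-0.041,0.0],0.0],[[0.028,-0.041,0.0],0.0],[[0.028,-0.041,0.0],0.0]])

```text
time_s: 1.3
eef_pos: [0.4977, 0.1012, 0.3088]
eef_rot: [-0.0, 0.043, 0.999, -0.003]
wrist_force: [1.2, 0.4, 0.6]
opening: 1.003
```

```bash
python3 - <<'E'
from h import *
go(*tl(0,-.048,.25),np.pi/2-.087)
c=save('wrist','w1'); print(c['eye'],c['attitude'],c['fx'])
E
```

```text
t=1.3 pos [0.4977 0.1012 0.3088] jaw 1.485 delta [ 0.1367 -0.1927 -0.0588] turn -0.001 rows 4.9 F [1.2 0.4 0.6] open 1.003 q [-0.03 -0.03  1.67 -0.01  1.5  -1.51]
[0.4271081  0.10767592 0.45075718] [0.10629851 0.7289427  0.66991087 0.09253431] 286.85213442582267
```

View pics/w1.png

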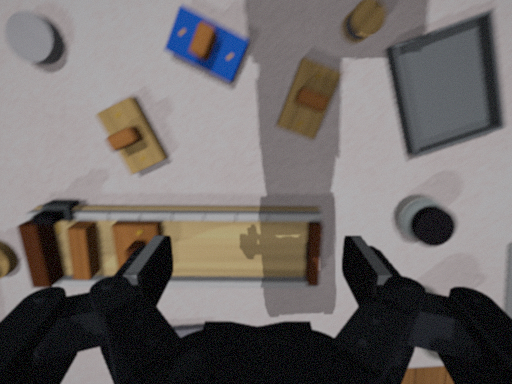

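The wrist view shows the tray and follower, two blocks at (132,135) and (309,97), the blue decoy at (207,44), the caddy at (445,85) and the tin at (35,38). I'll enlarge it to measure.

```bash
python3 - <<'E'
from h import *
crop('w1',0,190,340,300,2.35,'c4'); crop('w1',80,40,360,190,2.8,'c5');crop('w1',370,0,512,170,4,'c6')
E
```

```text
(no output)
```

View pics/c4.png

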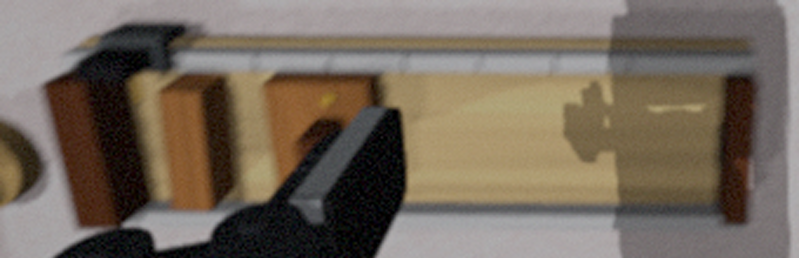

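View pics/c5.png

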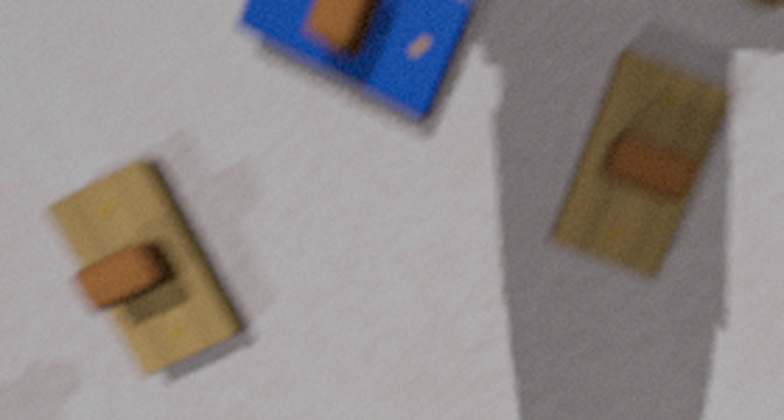

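View pics/c6.png

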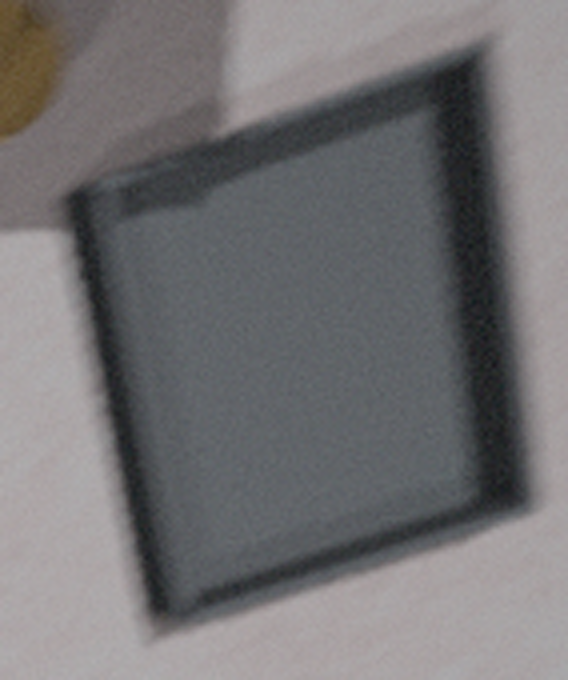

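```bash
cat >> h.py <<'E'
def K(ox,oy,s): return lambda x,y:(ox+(x+.5)/s-.5,oy+(y+.5)/s-.5)
def block(c,pts,zt=.024,hl=(.05,.03)):
    "4 top corners in order round; returns pose and residual"
    w=np.array([px2w(c,u,v,zt) for u,v in pts]); m=w.mean(0)
    L=[np.linalg.norm(w[i]-w[(i+1)%4])*1000 for i in range(4)]
    if L[0]+L[2]>L[1]+L[3]: d=(w[1]-w[0])+(w[2]-w[3])
    else: d=(w[2]-w[1])+(w[3]-w[0])
    return m.round(4), round(float(np.arctan2(d[1],d[0])%np.pi),3), np.round(L,0)
E
python3 - <<'E'
from h import *
c=load('w1'); k=K(80,40,2.8)
print('A',block(c,[k(*p) for p in [(630,50),(732,92),(657,278),(552,240)]]))
print('B',block(c,[k(*p) for p in [(150,160),(48,210),(148,375),(242,328)]]))
k=K(370,0,4)
print('cad',block(c,[k(*p) for p in [(72,192),(487,42),(532,508),(150,628)]],.030))
t=load('top0');k=K(100,155,2.7)
print('A',block(t,[k(*p) for p in [(257,45),(297,65),(262,142),(218,124)]]))
print('B',block(t,[k(*p) for p in [(484,20),(512,100),(466,117),(438,36)]]))
print('C',block(t,[k(*p) for p in [(718,24),(755,58),(703,115),(665,78)]]))
print('cad',block(t,[k(*p) for p in [(30,45),(132,16),(162,145),(57,172)]],.030))
k=K(0,190,2.35)
for n,x,y,z in [('bs',725,78,.045),('bs',752,78,.045),('bs',747,222,.045),('bs',727,222,.045),('hd',48,85,.055),('hd',80,225,.055),('hi',85,78,.055),('hi',118,222,.055),('folface',265,78,.046),('folback',378,80,.046),('stk',170,80,.051),('stk',208,80,.051),('stk',180,207,.051),('stk',212,207,.051),('fin',160,28,.075)]:
    print(n,totray(px2w(c,*k(x,y),z)).round(4))
E
```

```text
A (array([0.4265, 0.1785, 0.024 ]), 2.698, array([55., 97., 59., 98.]))
B (array([ 0.4561, -0.0827,  0.024 ]), 0.349, array([61., 97., 60., 95.]))
cad (array([0.4278, 0.3674, 0.03  ]), 0.232, array([135., 155., 137., 154.]))
A (array([0.4231, 0.1765, 0.024 ]), 2.712, array([ 54., 102.,  57., 106.]))
B (array([ 0.4537, -0.0839,  0.024 ]), 0.325, array([103.,  59., 104.,  59.]))
C (array([ 0.4522, -0.3678,  0.024 ]), 2.371, array([60., 95., 63., 93.]))
cad (array([0.4227, 0.3712, 0.03  ]), 0.245, array([127., 161., 128., 157.]))
bs [-0.0507  0.2077  0.045 ]
bs [-0.0508  0.2252  0.045 ]
bs [0.0569 0.2285 0.045 ]
bs [0.057  0.2146 0.045 ]
hd [-0.0481 -0.2267  0.055 ]
hd [ 0.0555 -0.2285  0.055 ]
hi [-0.053  -0.2018  0.055 ]
hi [ 0.0529 -0.2019  0.055 ]
folface [-0.0497 -0.0915  0.046 ]
folback [-0.0487 -0.0179  0.046 ]
stk [-0.0502 -0.1504  0.051 ]
stk [-0.0503 -0.1258  0.051 ]
stk [ 0.0436 -0.1603  0.051 ]
stk [ 0.0435 -0.1383  0.051 ]
fin [-0.0939 -0.1334  0.075 ]
```

Call:
drive_tool(deltas=[[[0.028,-0.04,-0.01],0.0],[[0.028,-0.04,-0.015],0.0],[[0.028,-0.04,-0.02],0.0],[[0.028,-0.04,-0.02],0.0],[[0.024,-0.03,-0.02],0.0],[[0,0,-0.02],0.0]], gripper=0.7)

```text
time_s: 1.95
eef_pos: [0.6329, -0.0909, 0.2061]
eef_rot: [0.003, 0.048, 0.999, -0.006]
wrist_force: [-1.1, 0.9, 0.3]
opening: 0.702
```

```bash
python3 - <<'E'
from h import *
go(*tl(0,-.048,.052),np.pi/2-.087)
c=save('wrist','w2')
E
```

```text
t=1.9 pos [ 0.6329 -0.0909  0.2061] jaw 1.475 delta [ 0.0015 -0.0006 -0.1541] turn 0.009 rows 3.1 F [-1.1  0.9  0.3] open 0.702 q [-0.32  0.34  1.47 -0.01  1.33 -1.8 ]
```

View pics/w2.png

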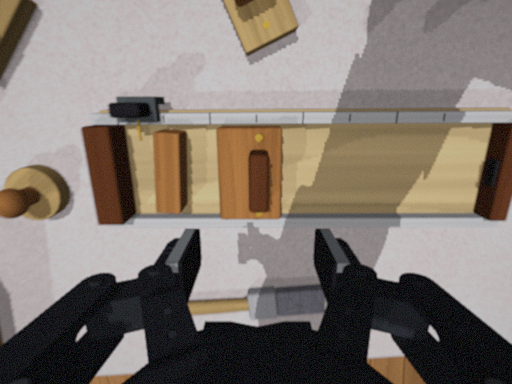

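The follower handle at (259,181) sits between the fingers, and the stick is at (170,172). Descending.

Call:
drive_tool(deltas=[[[0.001,0,-0.045],0.01],[[0,0,-0.045],0.0],[[0,0,-0.04],0.0],[[0,0,-0.02],0.0],[[0,0,-0.004],0.0]])

```text
time_s: 2.5
eef_pos: [0.6288, -0.0853, 0.0448]
eef_rot: [-0.001, 0.042, 0.999, -0.004]
wrist_force: [0.1, -0.8, 0.1]
opening: 0.699
```

Call:
drive_tool(deltas=[[[0,0,0],0.0],[[0,0,0],0.0],[[0,0,0],0.0],[[0,0,0],0.0],[[0,0,0],0.0],[[0,0,0],0.0]], gripper=0)

```text
time_s: 3.1
eef_pos: [0.629, -0.0845, 0.0471]
eef_rot: [-0.001, 0.042, 0.999, -0.003]
wrist_force: [2.3, -1.9, -8.5]
opening: 0.226
```

```bash
python3 - <<'E'
from h import *
o=get_obs(); print(totray(o['eef_pos'])); go(*tl(0,.1875,.052),np.pi/2-.087)
crop('w2',70,90,512,240,1.8,'c7')
E
```

```text
[-0.00597925 -0.04145725  0.04707312]
t=3.1 pos [ 0.629  -0.0845  0.0471] jaw 1.486 delta [0.0259 0.2276 0.0049] turn -0.003 rows 4.6 F [ 2.3 -1.9 -8.5] open 0.226 q [-0.32  0.52  1.56 -0.01  1.06 -1.8 ]
```

View pics/c7.png

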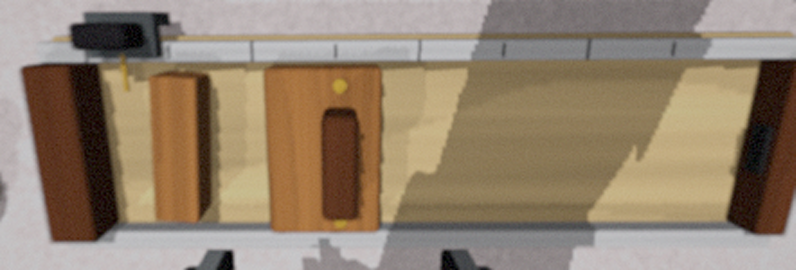

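Call:
drive_tool(deltas=[[[0.0,0,0.004],0.0],[[0.002,0.02,0],0.0],[[0.0026,0.03,0],0.0],[[0.0026,0.03,0],0.0],[[0.0026,0.03,0],0.0],[[0.0026,0.03,0],0.0],[[0.0026,0.03,0],0.0]])

```text
time_s: 3.8
eef_pos: [0.6441, 0.0832, 0.0471]
eef_rot: [-0.001, 0.045, 0.999, -0.005]
wrist_force: [3.0, -4.5, -10.2]
opening: 0.23
```

```bash
python3 - <<'E'
from h import *
o=get_obs(); print(totray(o['eef_pos'])); go(*tl(0,.1875,.052),np.pi/2-.087)
E
```

```text
[-0.00554156  0.12686404  0.04712044]
t=3.8 pos [0.6441 0.0832 0.0471] jaw 1.481 delta [0.0108 0.0599 0.0049] turn 0.003 rows 1.2 F [  3.   -4.5 -10.2] open 0.230 q [-0.05  0.55  1.52 -0.01  1.07 -1.52]
```

Call:
drive_tool(deltas=[[[0.0026,0.03,0],0.0],[[0.001,0.015,0],0.0],[[0.0005,0.008,0],0.0],[[0.0,0.006,0],0.0]])

```text
time_s: 4.2
eef_pos: [0.6498, 0.1455, 0.0471]
eef_rot: [0.001, 0.042, 0.999, -0.007]
wrist_force: [1.4, -28.6, -3.0]
opening: 0.223
```

Call:
drive_tool(deltas=[[[0.0,0.005,0],0.0],[[0.0,0.005,0],0.0],[[0.0,0.005,0],0.0]])

```text
time_s: 4.5
eef_pos: [0.6496, 0.145, 0.0471]
eef_rot: [-0.001, 0.044, 0.999, -0.017]
wrist_force: [-1.8, -21.6, -5.4]
opening: 0.224
```

Call:
drive_tool(deltas=[[[0.0,0.005,0],0.0],[[0.0,0.005,0],0.0]])

```text
time_s: 4.7
eef_pos: [0.6496, 0.1449, 0.0472]
eef_rot: [-0.003, 0.047, 0.999, -0.022]
wrist_force: [-0.9, -22.4, -5.1]
opening: 0.228
```

Call:
drive_tool(deltas=[[[0.0,-0.002,0],0.0],[[0.0,0,0],0.0],[[0.0,0,0],0.0],[[0.0,0,0],0.0]], gripper=0.6)

```text
time_s: 5.1
eef_pos: [0.6524, 0.1412, 0.0517]
eef_rot: [-0.0, 0.048, 0.999, -0.022]
wrist_force: [0.4, 0.6, -0.6]
opening: 0.601
```

Call:
drive_tool(deltas=[[[0.0,0,0.04],0.0],[[0.0,0,0.045],0.0],[[0.0,0,0.045],0.0],[[-0.0043,-0.049,0],0.0],[[-0.0043,-0.049,0],0.0],[[-0.0043,-0.049,0],0.0],[[-0.0043,-0.049,0],0.0],[[-0.0043,-0.049,0],0.0],[[-0.0043,-0.04,0],0.0]])

```text
time_s: 6.0
eef_pos: [0.626, -0.1404, 0.1928]
eef_rot: [0.005, 0.038, 0.999, -0.022]
wrist_force: [1.1, 0.5, 0.4]
opening: 0.603
```

```bash
python3 - <<'E'
from h import *
o=get_obs(); print(totray(o['eef_pos'])); go(*tl(0,-.148,.03),np.pi/2-.087)
c=save('wrist','w3')
E
```

```text
[-0.00418202 -0.09738763  0.19279168]
t=6.0 pos [ 0.626  -0.1404  0.1928] jaw 1.495 delta [-0.0002 -0.0508 -0.1628] turn -0.011 rows 3.4 F [1.1 0.5 0.4] open 0.603 q [-0.39  0.35  1.48 -0.04  1.29 -1.87]
```

View pics/w3.png

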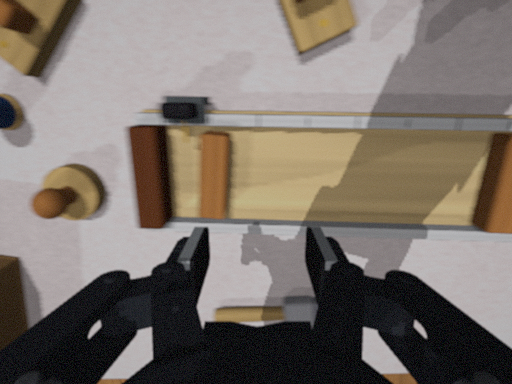

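```bash
python3 - <<'E'
from h import *
crop('w3',120,85,260,240,4,'c8')
E
```

```text
(no output)
```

View pics/c8.png

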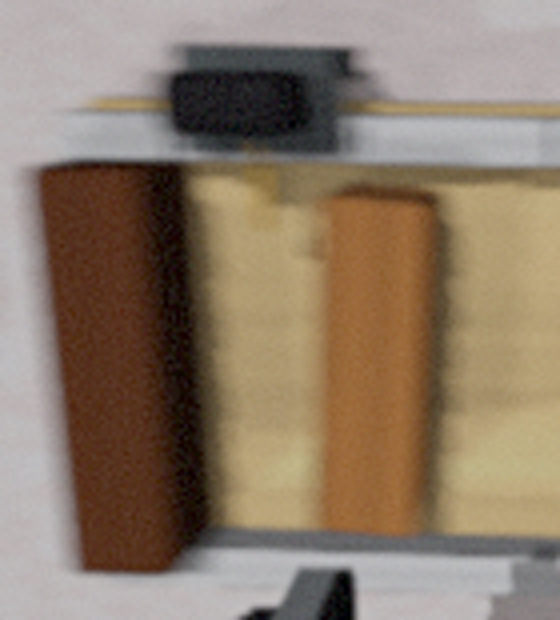

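```bash
python3 - <<'E'
from h import *
c=load('w3');k=K(120,85,4)
m,y,L=block(c,[k(*p) for p in [(330,197),(434,197),(416,532),(324,532)]],.051); print(m,totray(m),y,L, y-np.pi)
for n,x,y,z in [('ho',42,170,.055),('ho',80,570,.055),('hi',150,168,.055),('hi',170,570,.055),('foot',188,180,.015),('foot',210,525,.015),('finL',172,105,.075),('finR',303,105,.075),('finT',238,75,.075),('finB',238,132,.075),('needle',262,225,.04)]:
    print(n,totray(px2w(c,*k(x,y),z)).round(4))
go(m[0],m[1],.03,np.pi/2-.087)
E
```

```text
[ 0.625  -0.1919  0.051 ] [-0.00067142 -0.1488212   0.051     ] 2.988 [26. 89. 25. 89.] -0.15359265358979313
ho [-0.0507 -0.2282  0.055 ]
ho [ 0.0555 -0.2303  0.055 ]
hi [-0.0516 -0.2014  0.055 ]
hi [ 0.0548 -0.2056  0.055 ]
foot [-0.0449 -0.2066  0.015 ]
foot [ 0.0583 -0.2082  0.015 ]
finL [-0.0672 -0.1874  0.075 ]
finR [-0.0676 -0.1582  0.075 ]
finT [-0.0737 -0.1722  0.075 ]
finB [-0.0616 -0.173   0.075 ]
needle [-0.0363 -0.1792  0.04  ]
t=6.0 pos [ 0.6254 -0.1467  0.1931] jaw 1.491 delta [-0.0004 -0.0452 -0.1631] turn -0.007 rows 3.4 F [ 0.1 -4.2  1.4] open 0.602 q [-0.39  0.35  1.48 -0.04  1.29 -1.87]
```

Call:
drive_tool(deltas=[[[0.0,-0.045,0],-0.08],[[0.0,0,-0.045],0.0],[[0.0,0,-0.045],0.0]])

```text
time_s: 6.35
eef_pos: [0.6314, -0.1945, 0.1117]
eef_rot: [0.014, 0.083, 0.996, -0.027]
wrist_force: [-0.0, -0.2, -2.1]
opening: 0.599
```

```bash
python3 - <<'E'
from h import *
go(.625,-.192,.024,1.417)
E
```

```text
t=6.3 pos [ 0.6314 -0.1945  0.1117] jaw 1.404 delta [-0.0064  0.0025 -0.0877] turn 0.013 rows 1.8 F [-0.  -0.2 -2.1] open 0.599 q [-0.46  0.46  1.5  -0.04  1.13 -1.85]
```

Call:
drive_tool(deltas=[[[-0.006,0.002,-0.035],0.01],[[0.0,0,-0.03],0.0],[[0.0,0,-0.017],0.0],[[0.0,0,-0.003],0.0]])

```text
time_s: 6.75
eef_pos: [0.6226, -0.1891, 0.0186]
eef_rot: [0.011, 0.077, 0.997, -0.025]
wrist_force: [-0.3, -0.6, 0.1]
opening: 0.598
```

```bash
python3 - <<'E'
from h import *
go(.625,-.192,.024,1.417)
E
```

```text
t=6.8 pos [ 0.6226 -0.1891  0.0186] jaw 1.416 delta [ 0.0024 -0.0029  0.0054] turn 0.001 rows 0.1 F [-0.3 -0.6  0.1] open 0.598 q [-0.46  0.57  1.55 -0.05  0.98 -1.85]
```

Call:
drive_tool(deltas=[[[0.002,-0.002,0.004],0.0],[[0.0,0,0],0.0],[[0.0,0,0],0.0],[[0,0,0],0.0],[[0,0,0],0.0]], gripper=0)

```text
time_s: 7.25
eef_pos: [0.6285, -0.1912, 0.0283]
eef_rot: [0.014, 0.076, 0.997, -0.027]
wrist_force: [0.1, 0.4, -0.3]
opening: 0.32
```

Call:
drive_tool(deltas=[[[0.0,0,0.03],0.0],[[0.0,0,0.04],0.0],[[0.0,0,0.05],0.0],[[0,0,0.03],0.0]])

```text
time_s: 7.65
eef_pos: [0.6236, -0.189, 0.1774]
eef_rot: [0.009, 0.076, 0.997, -0.024]
wrist_force: [0.7, -0.4, -0.8]
opening: 0.319
```

```bash
python3 - <<'E'
from h import *
go(.426,.37,.2,1.2)
c=save('wrist','w4')
E
```

```text
t=7.7 pos [ 0.6236 -0.189   0.1774] jaw 1.417 delta [-0.1976  0.559   0.0226] turn -0.217 rows 11.9 F [ 0.7 -0.4 -0.8] open 0.319 q [-0.46  0.38  1.47 -0.04  1.26 -1.86]
```

View pics/w4.png

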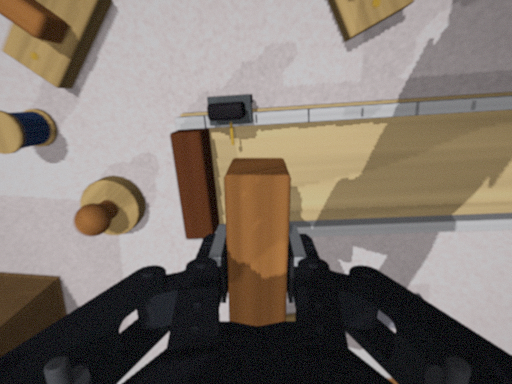

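Call:
drive_tool(deltas=[[[-0.0165,0.0465,0.004],0.04],[[-0.0165,0.0465,0.004],0.04],[[-0.0165,0.0465,0.004],0.04],[[-0.0165,0.0465,0.004],0.04],[[-0.0165,0.0465,0.004],0.04],[[-0.0165,0.0465,0],0.04],[[-0.0165,0.0465,0],0.04],[[-0.0165,0.0465,0],0.04],[[-0.0165,0.0465,0],0.04],[[-0.0165,0.0465,0],0.03]])

```text
time_s: 8.7
eef_pos: [0.4589, 0.2756, 0.21]
eef_rot: [0.026, -0.119, 0.992, -0.023]
wrist_force: [1.7, -0.1, 0.0]
opening: 0.315
```

```bash
python3 - <<'E'
from h import *
go(.426,.37,.2,1.806)
c=save('top','t1')
crop('t1',90,90,400,290,2.5,'c9')
E
```

```text
t=8.7 pos [0.4589 0.2756 0.21  ] jaw 1.809 delta [-0.0329  0.0944 -0.01  ] turn -0.003 rows 2.0 F [ 1.7 -0.1  0. ] open 0.315 q [ 0.35  0.09  1.75 -0.06  1.26 -1.44]
```

View pics/c9.png

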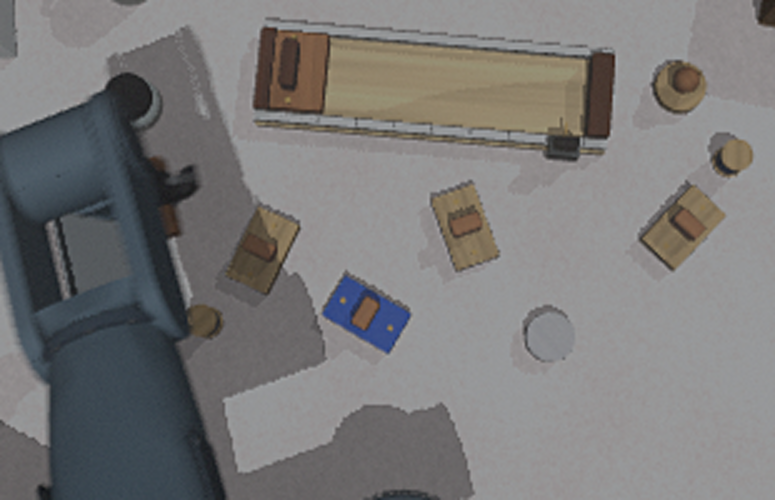

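Call:
drive_tool(deltas=[[[-0.0165,0.047,0],0.0],[[-0.0165,0.047,0],0.0],[[0,0,-0.04],0.0],[[0,0,-0.04],0.0]])

```text
time_s: 9.15
eef_pos: [0.4269, 0.3771, 0.1361]
eef_rot: [0.034, -0.125, 0.991, -0.017]
wrist_force: [0.0, -0.8, -1.2]
opening: 0.313
```

```bash
python3 - <<'E'
from h import *
go(.426,.37,.025,1.806)
c=save('wrist','w5'); o=get_obs(); k=T([.426,.37,.235],[[a,b,.03] for a,b in [(.08,.065),(-.08,.065),(-.08,-.065),(.08,-.065)]])
print([w2px(c,p).round() for p in k])
E
```

```text
t=9.2 pos [0.4269 0.3771 0.1361] jaw 1.821 delta [-0.0009 -0.0071 -0.1111] turn -0.015 rows 2.2 F [ 0.  -0.8 -1.2] open 0.313 q [ 0.55  0.25  1.73 -0.07  1.11 -1.25]
[array([321., 257.]), array([339.,  82.]), array([176.,  80.]), array([189., 252.])]
```

View pics/w5.png

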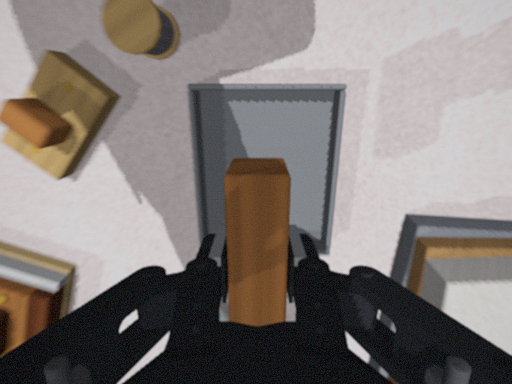

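Call:
drive_tool(deltas=[[[0,0,-0.045],0.0],[[0,0,-0.035],0.0],[[0,0,-0.02],0.0]])

```text
time_s: 9.5
eef_pos: [0.4253, 0.3753, 0.0318]
eef_rot: [0.031, -0.125, 0.991, -0.018]
wrist_force: [-0.2, 0.0, -0.3]
opening: 0.317
```

```bash
python3 - <<'E'
from h import *
go(.426,.377,.019,1.806)
E
```

```text
t=9.5 pos [0.4253 0.3753 0.0318] jaw 1.821 delta [ 0.0007  0.0017 -0.0128] turn -0.015 rows 0.3 F [-0.2  0.  -0.3] open 0.317 q [ 0.55  0.41  1.78 -0.07  0.92 -1.23]
```

Call:
drive_tool(deltas=[[[0,0,-0.008],0.0],[[0,0,-0.003],0.0],[[0,0,-0.002],0.0]])

```text
time_s: 9.8
eef_pos: [0.4251, 0.3736, 0.0177]
eef_rot: [0.029, -0.124, 0.992, -0.019]
wrist_force: [0.2, -0.9, -0.1]
opening: 0.32
```

Call:
drive_tool(deltas=[[[0,0,0],0.0],[[0,0,0],0.0],[[0,0,0],0.0]], gripper=0.55)

```text
time_s: 10.1
eef_pos: [0.428, 0.375, 0.0216]
eef_rot: [0.032, -0.124, 0.992, -0.018]
wrist_force: [0.2, -0.1, 0.3]
opening: 0.547
```

Call:
drive_tool(deltas=[[[0,0,0.03],0.0],[[0,0,0.045],0.0],[[0,0,0.045],0.0],[[0,0,0.04],0.0]])

```text
time_s: 10.5
eef_pos: [0.4236, 0.3723, 0.1823]
eef_rot: [0.028, -0.124, 0.992, -0.02]
wrist_force: [0.8, 0.6, 0.2]
opening: 0.551
```

```bash
python3 - <<'E'
from h import *
go(.426,.177,.2,2.698)
c=save('wrist','w6')
E
```

```text
t=10.5 pos [0.4236 0.3723 0.1823] jaw 1.819 delta [ 0.0024 -0.1953  0.0177] turn 0.879 rows 5.9 F [0.8 0.6 0.2] open 0.551 q [ 0.54  0.19  1.7  -0.06  1.22 -1.25]
```

View pics/w6.png

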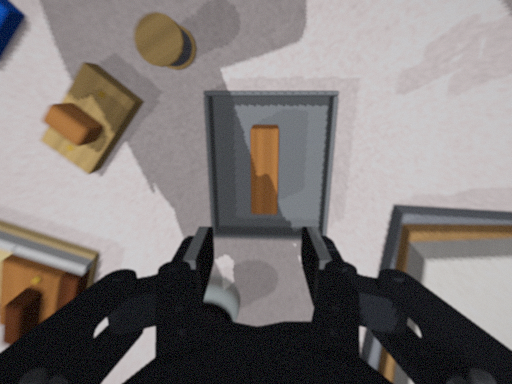

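The stick lies flat in the caddy at (264,170). Next is block A, turning the jaw by -2.26 so that joint 6 stays in range.

Call:
drive_tool(deltas=[[[0,-0.025,0.005],-0.149],[[0,-0.025,0.005],-0.149],[[0,-0.025,0.005],-0.149],[[0,-0.025,0.005],-0.149],[[0,-0.025,0],-0.149],[[0,-0.025,0],-0.149],[[0,-0.025,0],-0.149],[[0,-0.02,0],-0.149],[[0,0,0],-0.149],[[0,0,0],-0.149]])

```text
time_s: 11.55
eef_pos: [0.4308, 0.1752, 0.2233]
eef_rot: [0.025, 0.587, 0.808, -0.034]
wrist_force: [0.3, -0.0, -0.3]
opening: 0.554
```

```bash
python3 - <<'E'
from h import *
go(.426,.177,.2,2.698-np.pi)
E
```

```text
t=11.6 pos [0.4308 0.1752 0.2233] jaw 0.313 delta [-0.0048  0.0018 -0.0233] turn -0.757 rows 5.0 F [ 0.3 -0.  -0.3] open 0.554 q [ 0.19 -0.04  1.86 -0.08  1.34 -0.11]
```

Call:
drive_tool(deltas=[[[0,0,0],-0.149],[[0,0,0],-0.149],[[0,0,0],-0.149],[[0,0,0],-0.149],[[0,0,0],-0.149]])

```text
time_s: 12.05
eef_pos: [0.432, 0.1751, 0.226]
eef_rot: [0.013, 0.842, 0.538, -0.038]
wrist_force: [0.9, 0.7, 0.4]
opening: 0.55
```

```bash
python3 - <<'E'
from h import *
go(.426,.177,.2,2.698-np.pi)
save('wrist','w7')
E
```

```text
t=12.1 pos [0.432  0.1751 0.226 ] jaw -0.436 delta [-0.006   0.0019 -0.026 ] turn -0.008 rows 0.5 F [0.9 0.7 0.4] open 0.550 q [ 0.17 -0.01  1.83 -0.05  1.39  0.61]
```

View pics/w7.png

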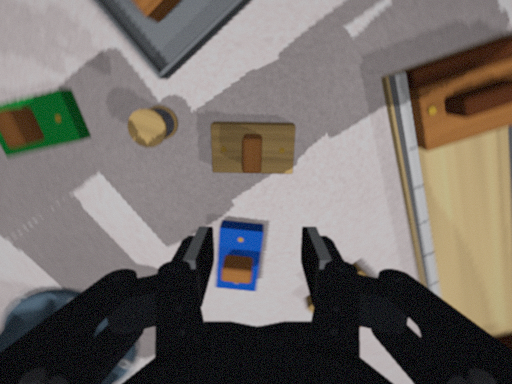

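```bash
python3 - <<'E'
from h import *
crop('w7',200,110,310,185,6,'c10')
E
```

```text
(no output)
```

View pics/c10.png

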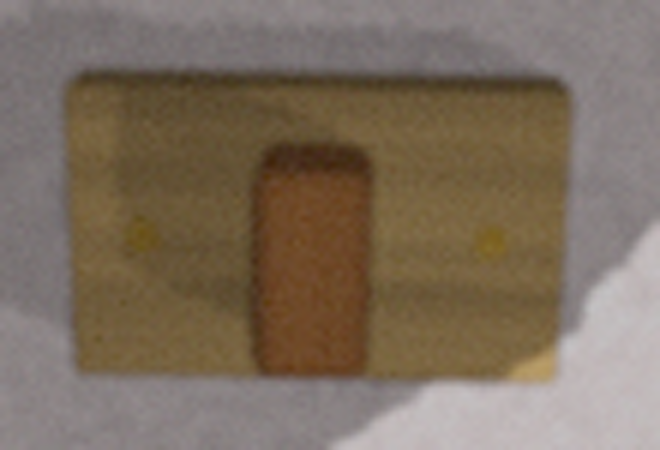

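```bash
python3 - <<'E'
from h import *
c=load('w7');k=K(200,110,6)
print(block(c,[k(*p) for p in [(68,82),(570,82),(555,380),(77,375)]]),-.436+np.pi)
print(block(c,[k(*p) for p in [(258,172),(368,172),(366,375),(258,375)]],.058))
o=get_obs();q=o['eef_rot'];print('tool z',R.from_quat([q[1],q[2],q[3],q[0]]).as_matrix()[:,2].round(3))
E
```

```text
(array([0.4253, 0.1823, 0.024 ]), 2.706, array([97., 60., 98., 60.])) 2.705592653589793
(array([0.4257, 0.1823, 0.058 ]), 1.125, array([20., 38., 20., 38.]))
tool z [-0.05  -0.062 -0.997]
```

```bash
cat >> h.py <<'E'
_go=go
def go(*a):
    _go(*a); q=get_obs()['eef_rot']; print('tilt',R.from_quat([q[1],q[2],q[3],q[0]]).as_matrix()[:2,2].round(3))
E
echo
```

Call:
drive_tool(deltas=[[[-0.004,0.006,-0.045],0.0],[[0,0,-0.045],0.0],[[0,0,-0.04],0.0]])

```text
time_s: 12.4
eef_pos: [0.4352, 0.1825, 0.1011]
eef_rot: [0.017, 0.843, 0.537, -0.028]
wrist_force: [0.6, 0.0, -0.0]
opening: 0.548
```

```bash
python3 - <<'E'
from h import *
go(.4255,.1823,.03,2.705-np.pi)
E
```

```text
t=12.4 pos [0.4352 0.1825 0.1011] jaw -0.435 delta [-0.0097 -0.0002 -0.0711] turn -0.001 rows 1.4 F [ 0.6  0.  -0. ] open 0.548 q [ 0.18  0.15  1.93 -0.06  1.1   0.64]
tilt [-0.029 -0.059]
```

Call:
drive_tool(deltas=[[[-0.008,0,-0.035],0.0],[[-0.002,0,-0.025],0.0],[[0,0,-0.008],0.0]])

```text
time_s: 12.7
eef_pos: [0.422, 0.1821, 0.0278]
eef_rot: [0.016, 0.84, 0.541, -0.03]
wrist_force: [0.2, 1.2, 0.7]
opening: 0.551
```

```bash
python3 - <<'E'
from h import *
go(.4255,.1823,.03,2.705-np.pi)
E
```

```text
t=12.7 pos [0.422  0.1821 0.0278] jaw -0.426 delta [0.0035 0.0002 0.0022] turn -0.011 rows 0.1 F [0.2 1.2 0.7] open 0.551 q [ 0.19  0.27  1.98 -0.07  0.93  0.65]
tilt [-0.033 -0.06 ]
```

Call:
drive_tool(deltas=[[[0.003,0,0.003],0.0],[[0,0,0],0.0],[[0,0,0],0.0],[[0,0,0],0.0],[[0,0,0],0.0]], gripper=0)

```text
time_s: 13.2
eef_pos: [0.4292, 0.1829, 0.0354]
eef_rot: [0.018, 0.839, 0.543, -0.027]
wrist_force: [0.1, 0.2, -1.3]
opening: 0.252
```

Call:
drive_tool(deltas=[[[0,0,0.03],0.0],[[0,0,0.04],0.0],[[0,0,0.045],0.04],[[0,0,0],0.06]])

```text
time_s: 13.6
eef_pos: [0.428, 0.1825, 0.1549]
eef_rot: [0.019, 0.81, 0.585, -0.026]
wrist_force: [0.8, -0.1, -3.1]
opening: 0.243
```

```bash
python3 - <<'E'
from h import *
go(*tl(0,-.165,.16),-.087)
save('wrist','w8')
E
```

```text
t=13.6 pos [0.428  0.1825 0.1549] jaw -0.319 delta [ 0.1962 -0.3906  0.0051] turn 0.232 rows 8.7 F [ 0.8 -0.1 -3.1] open 0.243 q [ 0.19  0.05  1.91 -0.06  1.21  0.53]
tilt [-0.02  -0.062]
```

View pics/w8.png

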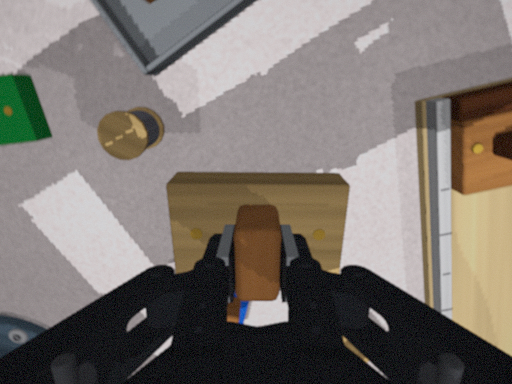

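```bash
python3 - <<'E'
from h import *
for n in('w2','w3','w4'): pass
crop('w2',90,85,190,165,7,'n2');crop('w4',170,80,290,170,6,'n4');crop('w3',140,80,240,160,7,'n3')
E
```

```text
(no output)
```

View pics/n2.png

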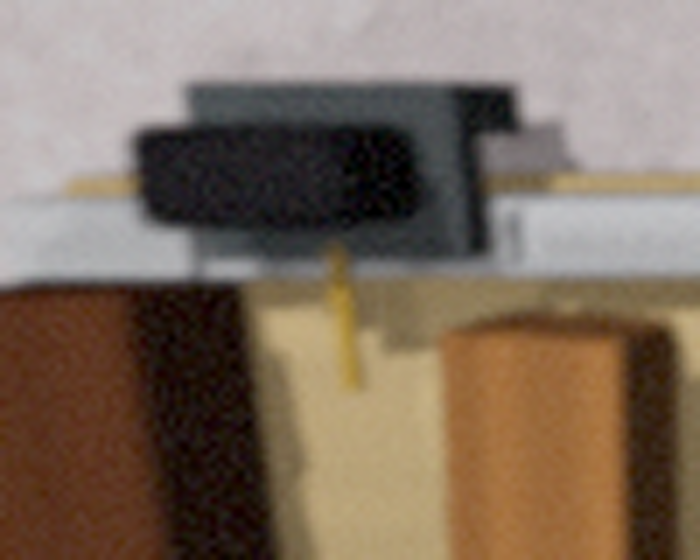

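View pics/n4.png

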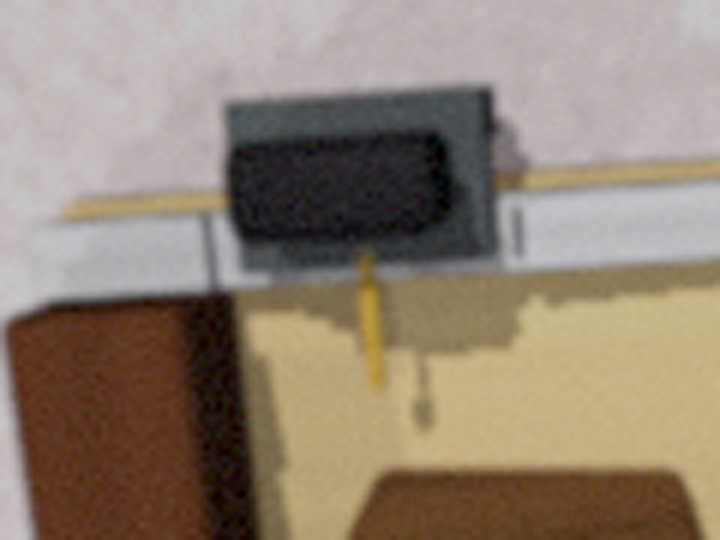

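```bash
python3 - <<'E'
from h import *
P=[('w2',K(90,85,7)(352,388)),('w4',K(170,80,6)(377,388)),('w3',K(120,85,4)(262,228)),('scene0',K(120,175,4)(214,97))]
cs=[(load(n),uv) for n,uv in P]
def tri(cs):
    r=least_squares(lambda p:np.concatenate([w2px(c,p)-uv for c,uv in cs]),[.6,-.2,.04]); return totray(r.x).round(4),r.fun.round(1)
print(tri(cs)); print(tri(cs[:3])); print(tri([cs[0],cs[3]]),tri([cs[1],cs[3]]))
for c,uv in cs: print(totray(px2w(c,*uv,.048)).round(4))
E
```

```text
(array([-0.0363, -0.1752,  0.0446]), array([-1.7,  0.2, -0.8, -0.5,  2.6, -0.1, -1.5,  0.2]))
(array([-0.0357, -0.1761,  0.0417]), array([-1.3,  0.4, -1.2, -0.3,  2.6,  0.1]))
(array([-0.0371, -0.1714,  0.0488]), array([ 0.2, -0.2, -0.7, -0.2])) (array([-0.0364, -0.1739,  0.0467]), array([ 0.2, -0.4, -1.3, -0.1]))
[-0.0368 -0.172   0.048 ]
[-0.0363 -0.174   0.048 ]
[-0.0366 -0.1769  0.048 ]
[-0.0383 -0.1703  0.048 ]
```

```bash
python3 - <<'E'
from h import *
go(*tl(0,-.13,.16),-.087)
E
```

```text
t=13.7 pos [0.4262 0.1822 0.1523] jaw -0.316 delta [ 0.2011 -0.3554  0.0077] turn 0.229 rows 8.2 F [-0.7  0.9 -2.4] open 0.245 q [ 0.19  0.06  1.92 -0.06  1.2   0.53]
tilt [-0.024 -0.063]
```

Call:
drive_tool(deltas=[[[0.022,-0.04,0.003],0.03],[[0.022,-0.04,0.003],0.03],[[0.022,-0.04,0],0.03],[[0.022,-0.04,0],0.03],[[0.022,-0.04,0],0.03],[[0.022,-0.04,0],0.03],[[0.022,-0.04,0],0.03],[[0.022,-0.04,0],0.02]])

```text
time_s: 14.45
eef_pos: [0.6002, -0.1435, 0.1545]
eef_rot: [0.018, 0.732, 0.68, -0.027]
wrist_force: [0.8, 0.9, -2.1]
opening: 0.244
```

```bash
python3 - <<'E'
from h import *
go(*tl(0,-.13,.06),-.087)
save('wrist','w9')
E
```

```text
t=14.4 pos [ 0.6002 -0.1435  0.1545] jaw -0.073 delta [ 0.0271 -0.0297 -0.0945] turn -0.014 rows 2.1 F [ 0.8  0.9 -2.1] open 0.244 q [-0.39  0.35  1.56 -0.07  1.22 -0.3 ]
tilt [-0.015 -0.062]
```

View pics/w9.png

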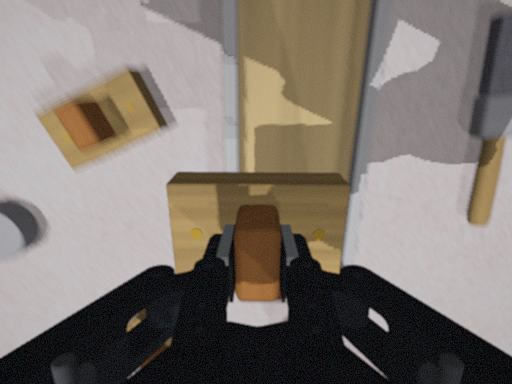

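Call:
drive_tool(deltas=[[[0.026,-0.03,0],-0.015],[[0,0,-0.04],0],[[0,0,-0.025],0]])

```text
time_s: 14.8
eef_pos: [0.6307, -0.1859, 0.0885]
eef_rot: [0.022, 0.741, 0.671, -0.027]
wrist_force: [-0.7, 0.3, -2.7]
opening: 0.243
```

```bash
python3 - <<'E'
from h import *
go(*tl(0,-.13,.06),-.087); print(totray(get_obs()['eef_pos']))
save('wrist','w10')
E
```

```text
t=14.8 pos [ 0.6307 -0.1859  0.0885] jaw -0.100 delta [-0.0034  0.0127 -0.0285] turn 0.013 rows 0.6 F [-0.7  0.3 -2.7] open 0.243 q [-0.43  0.5   1.49 -0.07  1.13 -0.3 ]
tilt [-0.011 -0.068]
[ 0.00448216 -0.1423219   0.08853596]
```

View pics/w10.png

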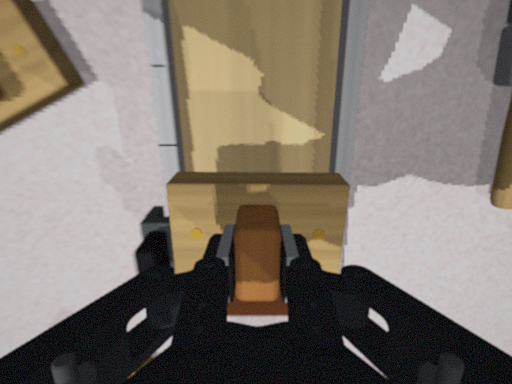

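Call:
drive_tool(deltas=[[[-0.003,0.013,0],0.013],[[0,0.001,-0.02],0],[[0,0,-0.008],0]])

```text
time_s: 15.15
eef_pos: [0.6265, -0.1693, 0.058]
eef_rot: [0.021, 0.737, 0.675, -0.027]
wrist_force: [-1.5, 0.4, -1.5]
opening: 0.246
```

```bash
python3 - <<'E'
from h import *
go(*tl(0,-.13,.05),-.087); print(totray(get_obs()['eef_pos']))
E
```

```text
t=15.2 pos [ 0.6265 -0.1693  0.058 ] jaw -0.087 delta [ 0.0008 -0.0039 -0.008 ] turn -0.000 rows 0.2 F [-1.5  0.4 -1.5] open 0.246 q [-0.41  0.53  1.53 -0.08  1.07 -0.29]
tilt [-0.012 -0.067]
[-0.00111308 -0.1261748   0.05796552]
```

Call:
drive_tool(deltas=[[[0,0,-0.006],0],[[0,0,-0.004],0],[[0,0,-0.004],0]])

```text
time_s: 15.45
eef_pos: [0.627, -0.1674, 0.0466]
eef_rot: [0.021, 0.736, 0.676, -0.027]
wrist_force: [-12.3, 3.9, 32.3]
opening: 0.248
```

```bash
python3 - <<'E'
from h import *
go(*tl(0,-.13,.05),-.087); print(totray(get_obs()['eef_pos']))
E
```

```text
t=15.4 pos [ 0.627  -0.1674  0.0466] jaw -0.085 delta [ 0.0003 -0.0058  0.0034] turn -0.002 rows 0.1 F [-12.3   3.9  32.3] open 0.248 q [-0.41  0.54  1.53 -0.08  1.05 -0.29]
tilt [-0.011 -0.068]
[-0.00082954 -0.12424701  0.046592  ]
```

Floor contact. I'll ease off and release.

Call:
drive_tool(deltas=[[[0,0,0.001],0],[[0,0,0.0],0],[[0,0,0],0]])

```text
time_s: 15.75
eef_pos: [0.6279, -0.1676, 0.0496]
eef_rot: [0.022, 0.736, 0.676, -0.026]
wrist_force: [0.2, -0.2, -1.8]
opening: 0.249
```

Call:
drive_tool(deltas=[[[0,0,0.001],0],[[0,0,0.0],0],[[0,0,0],0]], gripper=0.5)

```text
time_s: 16.05
eef_pos: [0.6286, -0.1681, 0.0515]
eef_rot: [0.023, 0.736, 0.676, -0.026]
wrist_force: [0.2, -0.8, 0.2]
opening: 0.496
```

Call:
drive_tool(deltas=[[[0,0,0.04],0],[[0,0,0.045],0],[[0,0,0.045],0],[[-0.02,0.02,0.03],0.1],[[-0.03,0.0,0.0],0.1],[[-0.03,0.0,0.0],0.1]])

```text
time_s: 16.65
eef_pos: [0.5474, -0.1476, 0.2166]
eef_rot: [0.028, 0.623, 0.781, -0.024]
wrist_force: [0.1, -0.1, 0.3]
opening: 0.503
```

```bash
python3 - <<'E'
from h import *
go(.456,-.083,.2,.34)
save('wrist','w11')
E
```

```text
t=16.6 pos [ 0.5474 -0.1476  0.2166] jaw 0.225 delta [-0.0914  0.0646 -0.0166] turn 0.115 rows 2.3 F [ 0.1 -0.1  0.3] open 0.503 q [-0.44  0.16  1.67 -0.06  1.27 -0.65]
tilt [ 0.014 -0.072]
```

View pics/w11.png

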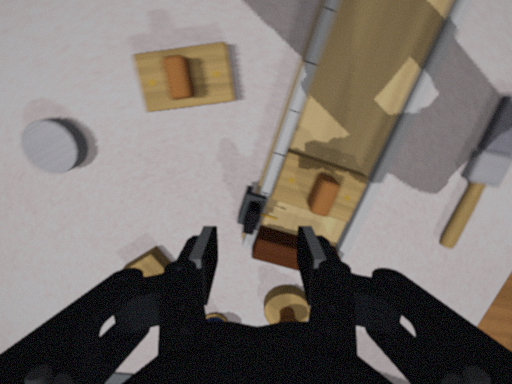

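```bash
python3 - <<'E'
from h import *
crop('w11',120,30,250,120,6,'c11')
E
```

```text
(no output)
```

View pics/c11.png

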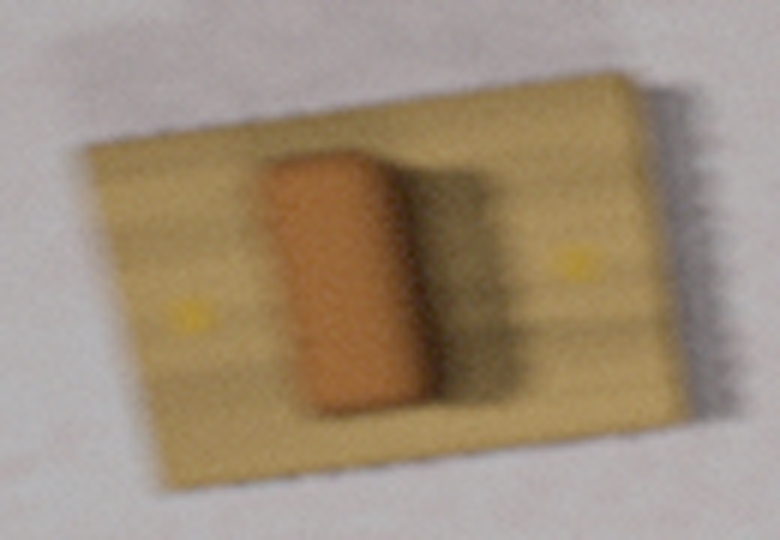

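```bash
python3 - <<'E'
from h import *
c=load('w11');k=K(120,30,6)
m,y,L=block(c,[k(*p) for p in [(87,148),(625,73),(690,418),(163,490)]]);print(m,y,L)
print(block(c,[k(*p) for p in [(268,162),(385,155),(432,402),(315,412)]],.058))
go(m[0],m[1],.2,y)
E
```

```text
[ 0.4524 -0.0831  0.024 ] 0.352 [95. 57. 99. 58.]
(array([ 0.4541, -0.0827,  0.058 ]), 1.903, array([18., 37., 19., 38.]))
t=16.7 pos [ 0.5434 -0.1468  0.216 ] jaw 0.230 delta [-0.091   0.0637 -0.016 ] turn 0.122 rows 2.2 F [ 1.   0.6 -0.8] open 0.500 q [-0.44  0.15  1.68 -0.06  1.28 -0.65]
tilt [ 0.011 -0.071]
```

Call:
drive_tool(deltas=[[[-0.03,0.022,0],0.06],[[-0.03,0.022,-0.02],0.06],[[-0.03,0.02,-0.03],0.0],[[0,0,-0.04],0.0]])

```text
time_s: 17.1
eef_pos: [0.4534, -0.0833, 0.1297]
eef_rot: [0.034, 0.572, 0.819, -0.021]
wrist_force: [1.2, -0.5, 0.9]
opening: 0.498
```

```bash
python3 - <<'E'
from h import *
go(.4535,-.083,.032,.345)
E
```

```text
t=17.1 pos [ 0.4534 -0.0833  0.1297] jaw 0.352 delta [ 0.0001  0.0003 -0.0977] turn -0.007 rows 2.0 F [ 1.2 -0.5  0.9] open 0.498 q [-0.4   0.02  2.01 -0.06  1.06 -0.72]
tilt [ 0.032 -0.074]
```

Call:
drive_tool(deltas=[[[0,0,-0.04],0.0],[[0,0,-0.035],0.0],[[0,0,-0.017],0.0]])

```text
time_s: 17.4
eef_pos: [0.4518, -0.0821, 0.0341]
eef_rot: [0.035, 0.572, 0.819, -0.021]
wrist_force: [-0.7, 0.1, 0.4]
opening: 0.5
```

```bash
python3 - <<'E'
from h import *
go(.4535,-.083,.03,.345)
E
```

```text
t=17.4 pos [ 0.4518 -0.0821  0.0341] jaw 0.351 delta [ 0.0017 -0.0009 -0.0041] turn -0.006 rows 0.1 F [-0.7  0.1  0.4] open 0.500 q [-0.4   0.19  2.06 -0.08  0.83 -0.7 ]
tilt [ 0.033 -0.074]
```

Call:
drive_tool(deltas=[[[0.001,0,-0.003],0.0],[[0,0,-0.002],0],[[0,0,-0.001],0],[[0,0,0],0],[[0,0,0],0]], gripper=0)

```text
time_s: 17.9
eef_pos: [0.4544, -0.0825, 0.0305]
eef_rot: [0.035, 0.573, 0.819, -0.021]
wrist_force: [-0.3, -0.9, -1.6]
opening: 0.246
```

Call:
drive_tool(deltas=[[[0,0,0.03],0.0],[[0,0,0.04],0.0],[[0,0,0.045],0],[[0,0,0],-0.1],[[0,0,0],-0.1]])

```text
time_s: 18.4
eef_pos: [0.4538, -0.0825, 0.1519]
eef_rot: [0.033, 0.654, 0.755, -0.024]
wrist_force: [-0.6, -1.0, -2.0]
opening: 0.248
```

```bash
python3 - <<'E'
from h import *
c=save('wrist','w12'); 
go(*tl(0,-.058,.16),-.087)
E
```

```text
t=18.4 pos [ 0.4548 -0.0829  0.1526] jaw 0.139 delta [ 0.1788 -0.0186  0.0074] turn -0.226 rows 3.6 F [ 0.9 -0.1  0. ] open 0.247 q [-0.39 -0.01  1.98 -0.07  1.12 -0.5 ]
tilt [ 0.021 -0.08 ]
```

View pics/w12.png

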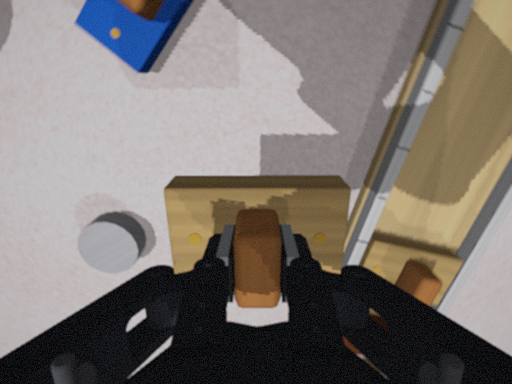

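Call:
drive_tool(deltas=[[[0.045,-0.003,0.0],-0.06],[[0.045,-0.003,0.0],-0.06],[[0.045,-0.003,0.0],-0.06],[[0.043,-0.003,0],-0.04]])

```text
time_s: 18.85
eef_pos: [0.6315, -0.0933, 0.1515]
eef_rot: [0.029, 0.736, 0.676, -0.028]
wrist_force: [0.1, -1.1, -1.5]
opening: 0.243
```

```bash
python3 - <<'E'
from h import *
go(*tl(0,-.048,.07),-.087); save('wrist','w13')
E
```

```text
t=18.9 pos [ 0.6315 -0.0933  0.1515] jaw -0.084 delta [ 0.0029  0.0018 -0.0815] turn -0.003 rows 1.6 F [ 0.1 -1.1 -1.5] open 0.243 q [-0.29  0.39  1.51 -0.08  1.22 -0.18]
tilt [-0.002 -0.08 ]
```

View pics/w13.png

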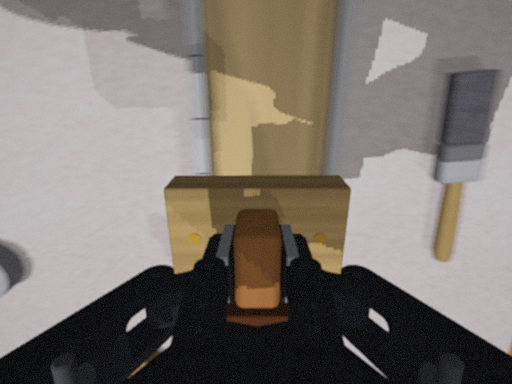

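Call:
drive_tool(deltas=[[[0.004,0.002,0.0],0],[[0.0,0,-0.04],0],[[0,0,-0.03],0]])

```text
time_s: 19.2
eef_pos: [0.6463, -0.0929, 0.0819]
eef_rot: [0.034, 0.734, 0.677, -0.024]
wrist_force: [-0.8, 0.7, -3.0]
opening: 0.247
```

```bash
python3 - <<'E'
from h import *
go(*tl(0,-.048,.048),-.087)
E
```

```text
t=19.2 pos [ 0.6463 -0.0929  0.0819] jaw -0.080 delta [-0.0119  0.0014 -0.0339] turn -0.007 rows 0.7 F [-0.8  0.7 -3. ] open 0.247 q [-0.29  0.5   1.52 -0.09  1.09 -0.17]
tilt [ 0.01  -0.082]
```

Call:
drive_tool(deltas=[[[-0.009,0.001,0.0],0],[[0.0,0,0],0]])

```text
time_s: 19.4
eef_pos: [0.6324, -0.0906, 0.0776]
eef_rot: [0.03, 0.734, 0.678, -0.027]
wrist_force: [0.3, -0.2, -0.9]
opening: 0.25
```

```bash
python3 - <<'E'
from h import *
go(*tl(0,-.048,.048),-.087);save('wrist','w14')
E
```

```text
t=19.4 pos [ 0.6324 -0.0906  0.0776] jaw -0.078 delta [ 0.002  -0.0009 -0.0296] turn -0.009 rows 0.6 F [ 0.3 -0.2 -0.9] open 0.250 q [-0.29  0.48  1.55 -0.09  1.08 -0.17]
tilt [ 0.001 -0.08 ]
```

View pics/w14.png

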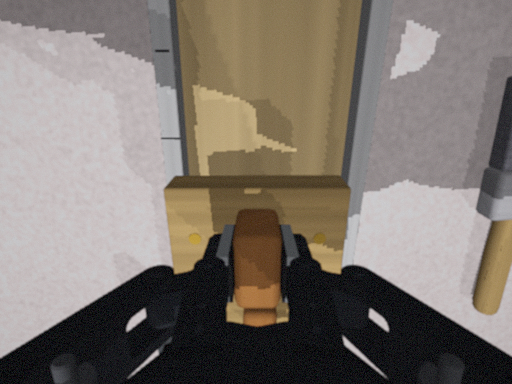

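Call:
drive_tool(deltas=[[[0.002,0,-0.012],-0.01],[[0.0,0,-0.01],0],[[0,0,-0.005],0],[[0,0,-0.003],0]])

```text
time_s: 19.85
eef_pos: [0.6381, -0.0917, 0.0517]
eef_rot: [0.034, 0.737, 0.674, -0.024]
wrist_force: [-0.5, 0.4, -1.1]
opening: 0.25
```

Call:
drive_tool(deltas=[[[0.0,0,-0.003],0],[[0,0,-0.002],0]])

```text
time_s: 20.05
eef_pos: [0.6383, -0.0918, 0.0464]
eef_rot: [0.034, 0.737, 0.674, -0.024]
wrist_force: [0.7, -0.1, -1.4]
opening: 0.249
```

```bash
python3 - <<'E'
from h import *
go(*tl(0,-.048,.048),-.087)
E
```

```text
t=20.1 pos [ 0.6383 -0.0918  0.0464] jaw -0.088 delta [-0.0039  0.0003  0.0016] turn 0.001 rows 0.1 F [ 0.7 -0.1 -1.4] open 0.249 q [-0.29  0.53  1.55 -0.09  1.03 -0.15]
tilt [ 0.01  -0.083]
```

Call:
drive_tool(deltas=[[[-0.003,0,-0.002],0],[[0,0,-0.001],0]])

```text
time_s: 20.25
eef_pos: [0.6354, -0.0919, 0.0439]
eef_rot: [0.034, 0.737, 0.674, -0.024]
wrist_force: [-3.7, 1.4, 8.1]
opening: 0.248
```

Call:
drive_tool(deltas=[[[0.0,0,0.001],0],[[0,0,0],0],[[0,0,0],0]], gripper=0.5)

```text
time_s: 20.55
eef_pos: [0.636, -0.0921, 0.0459]
eef_rot: [0.035, 0.737, 0.674, -0.024]
wrist_force: [-0.2, -0.2, 1.1]
opening: 0.499
```

Call:
drive_tool(deltas=[[[0,0,0.04],0],[[0,0,0.045],0],[[0,0,0.045],0],[[-0.02,-0.02,0.03],-0.1],[[-0.03,-0.035,0.0],-0.1],[[-0.03,-0.035,0.0],-0.1],[[-0.03,-0.035,0.0],-0.1]])

```text
time_s: 21.25
eef_pos: [0.5243, -0.216, 0.2126]
eef_rot: [0.031, 0.858, 0.513, -0.028]
wrist_force: [0.1, -0.5, -0.4]
opening: 0.501
```

```bash
python3 - <<'E'
from h import *
go(.4522,-.3678,.2,2.371-np.pi)
save('wrist','w15')
E
```

```text
t=21.2 pos [ 0.5243 -0.216   0.2126] jaw -0.492 delta [-0.0721 -0.1518 -0.0126] turn -0.278 rows 3.4 F [ 0.1 -0.5 -0.4] open 0.501 q [-0.56  0.17  1.66 -0.08  1.28 -0.04]
tilt [-0.017 -0.081]
```

View pics/w15.png

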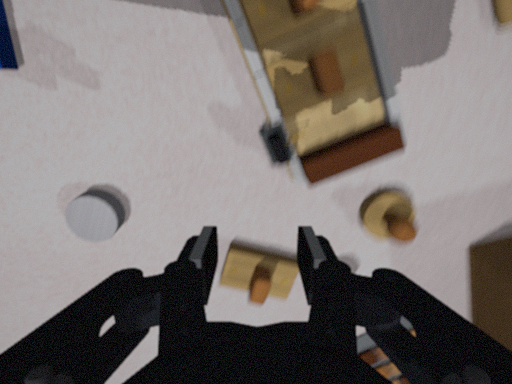

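Call:
drive_tool(deltas=[[[-0.02,-0.045,0],-0.09],[[-0.02,-0.045,0],-0.09],[[-0.02,-0.045,0.0],-0.09],[[-0.01,-0.015,0],0]])

```text
time_s: 21.7
eef_pos: [0.4502, -0.3697, 0.214]
eef_rot: [0.028, 0.923, 0.383, -0.033]
wrist_force: [1.0, 0.9, -0.1]
opening: 0.503
```

```bash
python3 - <<'E'
from h import *
go(.4522,-.3678,.2,2.371-np.pi)
save('wrist','w16')
E
```

```text
t=21.7 pos [ 0.4502 -0.3697  0.214 ] jaw -0.782 delta [ 0.002   0.0019 -0.014 ] turn 0.011 rows 0.3 F [ 1.   0.9 -0.1] open 0.503 q [-0.85  0.2   1.62 -0.08  1.29 -0.04]
tilt [-0.04  -0.077]
```

View pics/w16.png

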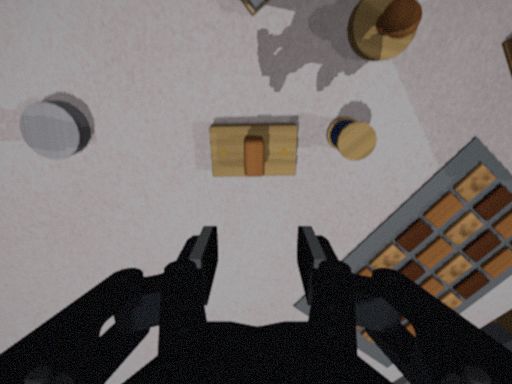

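```bash
python3 - <<'E'
from h import *
crop('w16',200,110,310,190,6,'c12')
E
```

```text
(no output)
```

View pics/c12.png

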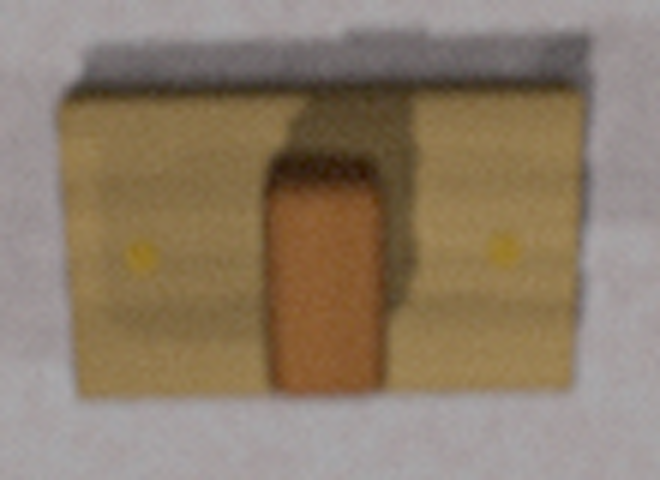

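```bash
python3 - <<'E'
from h import *
c=load('w16');k=K(200,110,6)
m,y,L=block(c,[k(*p) for p in [(62,100),(583,93),(573,388),(78,395)]]);print(m,y,L)
m,yy,L=block(c,[k(*p) for p in [(268,185),(382,185),(382,390),(275,393)]],.058);print(m,yy,L)
go(m[0],m[1],.03,y-np.pi)
for n,u,v,z in [('spool',356,142,.05)]: print(px2w(c,u,v,z))
E
```

```text
[ 0.4535 -0.3688  0.024 ] 2.368 [97. 58. 99. 58.]
[ 0.4539 -0.3681  0.058 ] 0.802 [19. 37. 19. 37.]
t=21.8 pos [ 0.4492 -0.3706  0.2139] jaw -0.781 delta [ 0.0047  0.0025 -0.1839] turn 0.008 rows 3.7 F [-0.  -2.6  0.2] open 0.501 q [-0.85  0.2   1.62 -0.09  1.29 -0.04]
tilt [-0.04  -0.078]
[ 0.54134954 -0.4342418   0.05      ]
```

Call:
drive_tool(deltas=[[[0.004,0.002,-0.045],0],[[0,0,-0.045],0],[[0,0,-0.04],0]])

```text
time_s: 22.05
eef_pos: [0.4566, -0.375, 0.0895]
eef_rot: [0.037, 0.923, 0.382, -0.03]
wrist_force: [0.0, 0.1, 0.1]
opening: 0.497
```

```bash
python3 - <<'E'
from h import *
go(.4538,-.3685,.031,2.368-np.pi)
E
```

```text
t=22.1 pos [ 0.4566 -0.375   0.0895] jaw -0.785 delta [-0.0028  0.0065 -0.0585] turn 0.011 rows 1.2 F [0.  0.1 0.1] open 0.497 q [-0.84  0.36  1.7  -0.1   1.03 -0.01]
tilt [-0.028 -0.092]
```

Call:
drive_tool(deltas=[[[-0.002,0.004,-0.03],0.01],[[0,0,-0.02],0],[[0,0,-0.006],0]])

```text
time_s: 22.35
eef_pos: [0.4522, -0.3666, 0.0258]
eef_rot: [0.033, 0.921, 0.387, -0.031]
wrist_force: [-0.5, -1.1, -0.4]
opening: 0.495
```

```bash
python3 - <<'E'
from h import *
go(.4538,-.3685,.031,2.368-np.pi)
E
```

```text
t=22.4 pos [ 0.4522 -0.3666  0.0258] jaw -0.774 delta [ 0.0016 -0.0019  0.0052] turn 0.000 rows 0.1 F [-0.5 -1.1 -0.4] open 0.495 q [-0.84  0.45  1.74 -0.1   0.92 -0.  ]
tilt [-0.032 -0.085]
```

Call:
drive_tool(deltas=[[[0.001,-0.001,0.004],0],[[0,0,0.0],0],[[0,0,0],0],[[0,0,0],0],[[0,0,0],0]], gripper=0)

```text
time_s: 22.85
eef_pos: [0.4558, -0.3691, 0.0352]
eef_rot: [0.035, 0.921, 0.388, -0.031]
wrist_force: [-0.2, 0.5, -1.3]
opening: 0.249
```

Call:
drive_tool(deltas=[[[0,0,0.03],0.0],[[0,0,0.04],0.0],[[0,0,0.045],0],[[0,0,0.01],0.1],[[0,0.03,0],0.1],[[0,0.03,0],0.1]])

```text
time_s: 23.45
eef_pos: [0.4564, -0.3116, 0.1688]
eef_rot: [0.044, 0.851, 0.523, -0.025]
wrist_force: [0.7, 0.5, -1.7]
opening: 0.244
```

```bash
python3 - <<'E'
from h import *
c=save('wrist','w17'); save('top','t2')
go(*tl(0,.03,.16),-.087)
E
```

```text
t=23.6 pos [ 0.456  -0.3087  0.168 ] jaw -0.465 delta [ 0.1852  0.2949 -0.008 ] turn 0.378 rows 7.0 F [-0.4 -0.2 -0.7] open 0.248 q [-0.77  0.16  1.77 -0.08  1.14 -0.27]
tilt [ 0.002 -0.098]
```

View pics/w17.png

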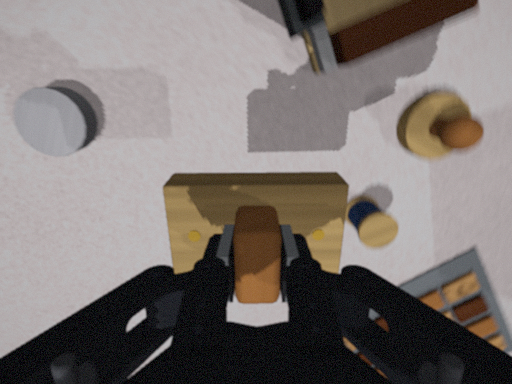

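View pics/t2.png

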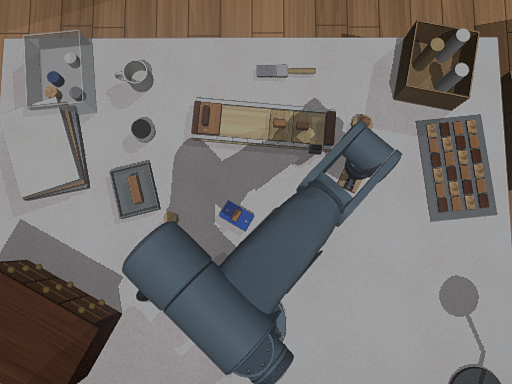

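Call:
drive_tool(deltas=[[[0.026,0.041,0.0],0.055],[[0.026,0.041,0.0],0.055],[[0.026,0.041,0.0],0.055],[[0.026,0.041,0],0.055],[[0.026,0.041,0],0.055],[[0.026,0.041,0],0.055],[[0.023,0.04,0],0.04]])

```text
time_s: 24.25
eef_pos: [0.64, -0.023, 0.1719]
eef_rot: [0.052, 0.742, 0.668, -0.015]
wrist_force: [1.1, -0.1, -1.0]
opening: 0.248
```

Call:
drive_tool(deltas=[[[0,0,0],0.0]])

```text
time_s: 24.35
eef_pos: [0.6425, -0.0182, 0.1721]
eef_rot: [0.052, 0.74, 0.67, -0.014]
wrist_force: [-0.5, 0.2, -1.1]
opening: 0.25
```

```bash
python3 - <<'E'
from h import *
go(*tl(0,.03,.08),-.087)
E
```

```text
t=24.4 pos [ 0.6425 -0.0182  0.1721] jaw -0.097 delta [-0.0013  0.0044 -0.0921] turn 0.010 rows 1.8 F [-0.5  0.2 -1.1] open 0.250 q [-0.17  0.35  1.52 -0.09  1.2  -0.04]
tilt [ 0.049 -0.095]
```

Call:
drive_tool(deltas=[[[-0.003,0.004,-0.03],0.01],[[-0.002,0,-0.03],0],[[-0.001,0,-0.015],0],[[0,0,0],0]])

```text
time_s: 24.75
eef_pos: [0.6392, -0.0143, 0.0966]
eef_rot: [0.054, 0.737, 0.673, -0.012]
wrist_force: [0.4, -0.2, -1.2]
opening: 0.245
```

```bash
python3 - <<'E'
from h import *
go(*tl(0,.03,.05),-.087);save('wrist','w18')
E
```

```text
t=24.8 pos [ 0.6392 -0.0143  0.0966] jaw -0.087 delta [ 0.002   0.0005 -0.0466] turn 0.000 rows 0.9 F [ 0.4 -0.2 -1.2] open 0.245 q [-0.16  0.43  1.58 -0.1   1.06 -0.03]
tilt [ 0.055 -0.097]
```

View pics/w18.png

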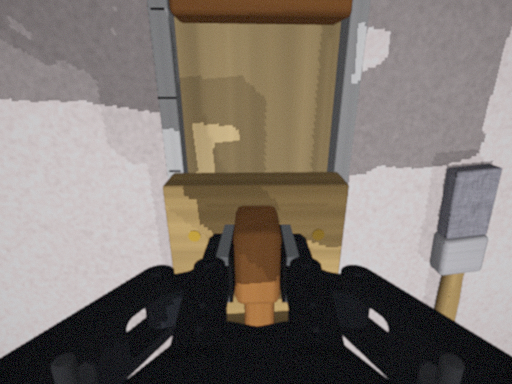

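Call:
drive_tool(deltas=[[[0.001,0,-0.02],0],[[0,0,-0.015],0],[[0,0,-0.006],0],[[0,0,-0.003],0]])

```text
time_s: 25.2
eef_pos: [0.6455, -0.0174, 0.0586]
eef_rot: [0.059, 0.738, 0.672, -0.009]
wrist_force: [-0.1, -0.1, -1.7]
opening: 0.247
```

```bash
python3 - <<'E'
from h import *
go(*tl(0,.03,.048),-.087)
E
```

```text
t=25.2 pos [ 0.6455 -0.0174  0.0586] jaw -0.091 delta [-0.0043  0.0036 -0.0106] turn 0.004 rows 0.2 F [-0.1 -0.1 -1.7] open 0.247 q [-0.17  0.49  1.59 -0.1   0.98 -0.02]
tilt [ 0.065 -0.099]
```

Call:
drive_tool(deltas=[[[-0.004,0.003,-0.004],0],[[0,0,-0.003],0],[[0,0,-0.002],0]])

```text
time_s: 25.5
eef_pos: [0.6424, -0.0145, 0.0509]
eef_rot: [0.06, 0.738, 0.672, -0.008]
wrist_force: [-0.1, 0.3, -1.1]
opening: 0.246
```

Call:
drive_tool(deltas=[[[-0.0,0.0,-0.003],0],[[0,0,-0.002],0]])

```text
time_s: 25.7
eef_pos: [0.6432, -0.0146, 0.0474]
eef_rot: [0.061, 0.738, 0.672, -0.008]
wrist_force: [-4.9, 1.0, 14.7]
opening: 0.245
```

```bash
python3 - <<'E'
from h import *
go(*tl(0,.03,.048),-.087)
E
```

```text
t=25.7 pos [ 0.6432 -0.0146  0.0474] jaw -0.091 delta [-0.002   0.0008  0.0006] turn 0.004 rows 0.0 F [-4.9  1.  14.7] open 0.245 q [-0.16  0.5   1.6  -0.11  0.96 -0.01]
tilt [ 0.069 -0.1  ]
```

Call:
drive_tool(deltas=[[[0.0,0,0.0005],0],[[0,0,0],0],[[0,0,0],0]], gripper=0.5)

```text
time_s: 26.0
eef_pos: [0.6443, -0.0147, 0.0492]
eef_rot: [0.062, 0.738, 0.672, -0.007]
wrist_force: [-0.9, -0.2, 0.3]
opening: 0.501
```

Call:
drive_tool(deltas=[[[0,0,0.04],0],[[0,0,0.045],0],[[0,0,0.045],0],[[-0.02,0,0.04],0.14],[[-0.02,0,0],0.14],[[-0.02,0,0],0.14],[[0,0,0],0.14]])

```text
time_s: 26.7
eef_pos: [0.581, -0.0141, 0.2247]
eef_rot: [0.063, 0.515, 0.855, 0.008]
wrist_force: [0.1, 0.6, -0.6]
opening: 0.497
```

```bash
python3 - <<'E'
from h import *
go(*tl(0,.1875,.15),np.pi/2-.087);save('wrist','w19')
E
```

```text
t=26.7 pos [ 0.581  -0.0141  0.2247] jaw 0.490 delta [ 0.0739  0.1571 -0.0747] turn 0.994 rows 6.6 F [ 0.1  0.6 -0.6] open 0.497 q [-0.21  0.12  1.7  -0.03  1.2  -0.69]
tilt [ 0.117 -0.051]
```

View pics/w19.png

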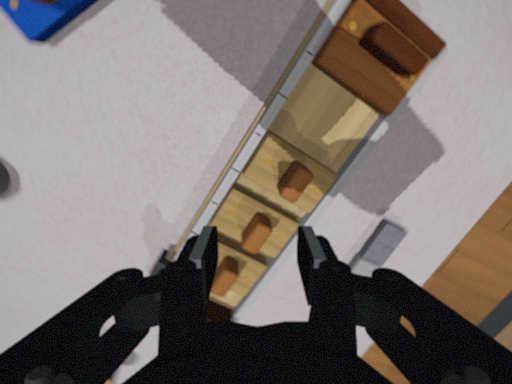

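Call:
drive_tool(deltas=[[[0.01,0.022,0],0.142],[[0.01,0.022,0],0.142],[[0.01,0.022,0],0.142],[[0.01,0.022,0],0.142],[[0.01,0.022,0],0.142],[[0.01,0.022,-0.02],0.142],[[0.01,0.022,-0.02],0.142],[[0,0,0],0]], gripper=0.6)

```text
time_s: 27.55
eef_pos: [0.6555, 0.1441, 0.1837]
eef_rot: [0.053, 0.038, 0.997, 0.039]
wrist_force: [-0.5, -0.2, -0.1]
opening: 0.6
```

```bash
python3 - <<'E'
from h import *
go(*tl(0,.1875,.06),np.pi/2-.087);save('wrist','w20')
E
```

```text
t=27.6 pos [0.6555 0.1441 0.1837] jaw 1.499 delta [-0.0006 -0.0011 -0.1237] turn -0.016 rows 2.5 F [-0.5 -0.2 -0.1] open 0.600 q [ 0.    0.35  1.5   0.08  1.18 -1.52]
tilt [0.108 0.073]
```

View pics/w20.png

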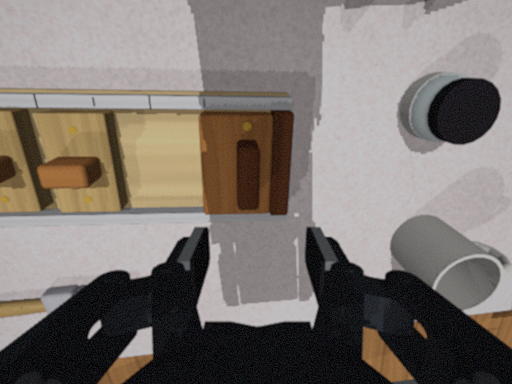

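Call:
drive_tool(deltas=[[[0,0,-0.04],-0.015],[[0,0,-0.035],0],[[0,0,-0.03],0],[[0,0,-0.01],0]])

```text
time_s: 28.0
eef_pos: [0.6596, 0.1407, 0.0734]
eef_rot: [0.059, 0.056, 0.996, 0.037]
wrist_force: [-1.0, 0.2, -0.4]
opening: 0.597
```

```bash
python3 - <<'E'
from h import *
go(*tl(0,.1875,.055),np.pi/2-.087);save('wrist','w21')
E
```

```text
t=28.0 pos [0.6596 0.1407 0.0734] jaw 1.464 delta [-0.0047  0.0024 -0.0184] turn 0.020 rows 0.4 F [-1.   0.2 -0.4] open 0.597 q [ 0.    0.48  1.57  0.08  0.97 -1.5 ]
tilt [0.122 0.068]
```

View pics/w21.png

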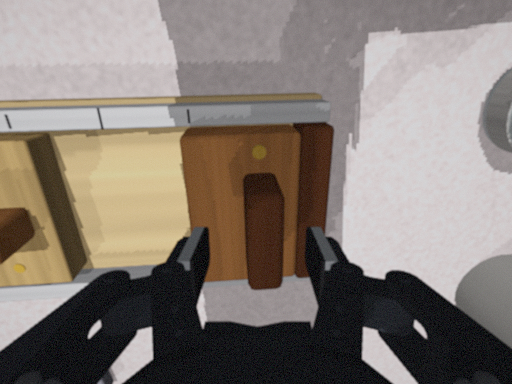

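Call:
drive_tool(deltas=[[[-0.004,0.002,-0.014],0.018],[[0,0,-0.004],0],[[0,0,0],0]])

```text
time_s: 28.35
eef_pos: [0.6581, 0.1419, 0.0583]
eef_rot: [0.062, 0.048, 0.996, 0.038]
wrist_force: [0.8, 0.6, 0.9]
opening: 0.601
```

Call:
drive_tool(deltas=[[[0,0,0],0],[[0,0,0],0],[[0,0,0],0],[[0,0,0],0],[[0,0,0],0]], gripper=0)

```text
time_s: 28.85
eef_pos: [0.6594, 0.1423, 0.061]
eef_rot: [0.064, 0.047, 0.996, 0.038]
wrist_force: [-0.4, 1.7, -2.1]
opening: 0.226
```

```bash
python3 - <<'E'
from h import *
go(*tl(0,.1875-.1425+.0375,.055),np.pi/2-.087); print(totray(get_obs()['eef_pos']))
E
```

```text
t=28.9 pos [0.6594 0.1423 0.061 ] jaw 1.482 delta [-0.0137 -0.1038 -0.006 ] turn 0.002 rows 2.1 F [-0.4  1.7 -2.1] open 0.226 q [ 0.    0.5   1.58  0.08  0.94 -1.52]
tilt [0.13  0.069]
[0.00460285 0.18707735 0.06098549]
```

Call:
drive_tool(deltas=[[[-0.0018,-0.02,0],0],[[-0.0022,-0.025,0],0],[[-0.0018,-0.02,0],0],[[-0.0013,-0.015,0],0],[[-0.0013,-0.015,0],0]])

```text
time_s: 29.35
eef_pos: [0.651, 0.0486, 0.061]
eef_rot: [0.064, 0.045, 0.996, 0.039]
wrist_force: [1.1, 3.4, -2.5]
opening: 0.225
```

```bash
python3 - <<'E'
from h import *
go(*tl(0,.0225,.06),np.pi/2-.087); print(totray(get_obs()['eef_pos']));save('wrist','w22');save('top','t3'); crop('t3',180,80,350,170,4.5,'c13')
E
```

```text
t=29.4 pos [0.651  0.0486 0.061 ] jaw 1.486 delta [-0.0105 -0.0699 -0.001 ] turn -0.002 rows 1.4 F [ 1.1  3.4 -2.5] open 0.225 q [-0.15  0.46  1.63  0.11  0.93 -1.7 ]
tilt [0.132 0.072]
[0.00434903 0.09307001 0.06099515]
```

View pics/w22.png

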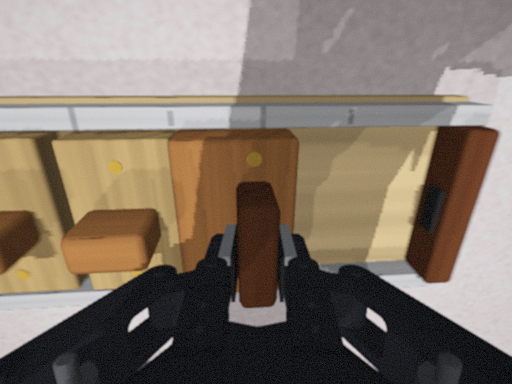

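View pics/c13.png

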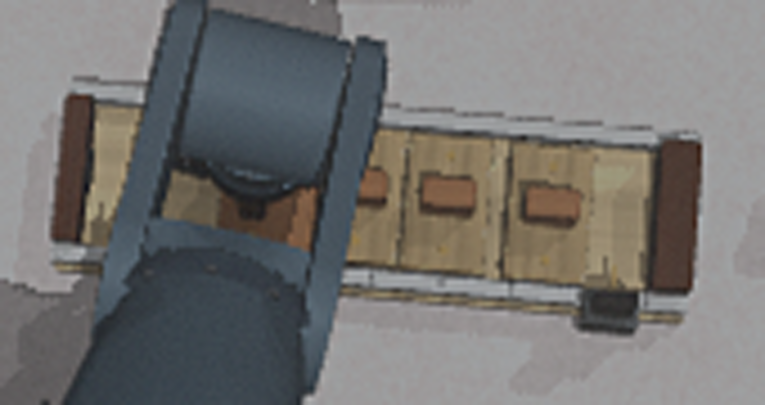

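Call:
drive_tool(deltas=[[[-0.001,-0.012,0],0],[[-0.001,-0.012,0],0],[[-0.001,-0.012,0],0],[[-0.001,-0.012,0],0]])

```text
time_s: 29.85
eef_pos: [0.6468, 0.0015, 0.061]
eef_rot: [0.064, 0.044, 0.996, 0.04]
wrist_force: [1.1, 5.5, -1.7]
opening: 0.228
```

```bash
python3 - <<'E'
from h import *
go(*tl(0,.0225,.06),np.pi/2-.087); print(totray(get_obs()['eef_pos']));save('wrist','w23');save('scene','s3'); crop('s3',120,175,295,345,4,'c14')
E
```

```text
t=29.9 pos [0.6468 0.0015 0.061 ] jaw 1.487 delta [-0.0062 -0.0228 -0.001 ] turn -0.003 rows 0.5 F [ 1.1  5.5 -1.7] open 0.228 q [-0.23  0.45  1.64  0.13  0.94 -1.78]
tilt [0.131 0.075]
[0.00422107 0.045742   0.06100588]
```

View pics/w23.png

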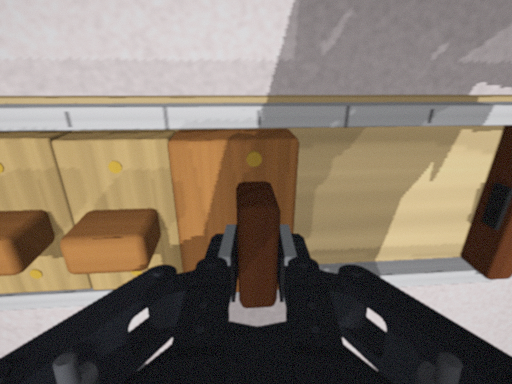

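View pics/c14.png

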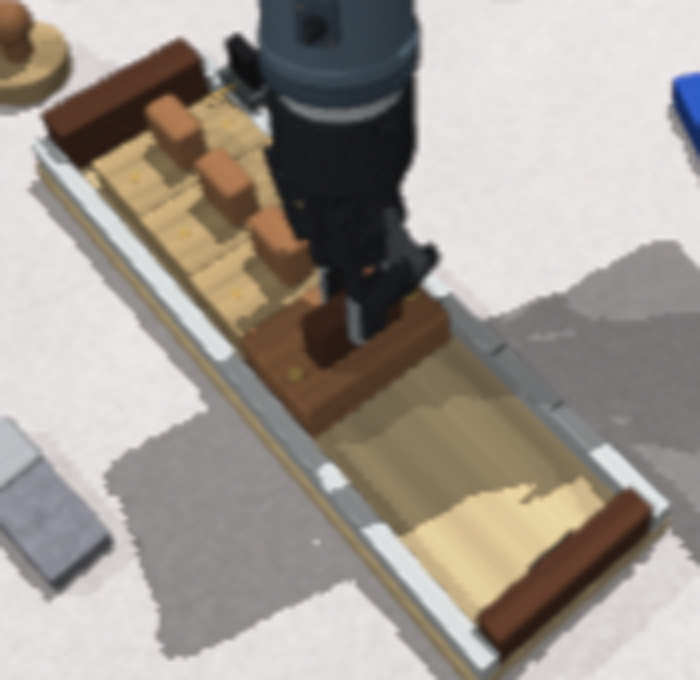

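Call:
drive_tool(deltas=[[[-0.0008,-0.01,0],0],[[-0.0006,-0.008,0],0],[[-0.0003,-0.004,0],0],[[-0.0003,-0.004,0],0]])

```text
time_s: 30.35
eef_pos: [0.6449, -0.019, 0.061]
eef_rot: [0.064, 0.045, 0.996, 0.045]
wrist_force: [6.0, 24.4, -1.9]
opening: 0.225
```

Call:
drive_tool(deltas=[[[-0.0003,-0.004,0],0],[[-0.0003,-0.004,0],0]])

```text
time_s: 30.55
eef_pos: [0.6449, -0.0188, 0.0611]
eef_rot: [0.064, 0.044, 0.996, 0.05]
wrist_force: [3.7, 17.5, -1.2]
opening: 0.23
```

```bash
python3 - <<'E'
from h import *
go(*tl(0,.0225,.06),np.pi/2-.087); print(totray(get_obs()['eef_pos']))
E
```

```text
t=30.6 pos [ 0.6449 -0.0188  0.0611] jaw 1.489 delta [-0.0044 -0.0025 -0.0011] turn -0.005 rows 0.1 F [ 3.7 17.5 -1.2] open 0.230 q [-0.28  0.45  1.65  0.16  0.95 -1.84]
tilt [0.133 0.094]
[0.00412063 0.02539771 0.06105527]
```

Call:
drive_tool(deltas=[[[-0.0005,-0.007,0],0],[[-0.0005,-0.007,0],0]])

```text
time_s: 30.75
eef_pos: [0.6449, -0.0188, 0.0611]
eef_rot: [0.065, 0.043, 0.995, 0.06]
wrist_force: [8.0, 29.8, -2.3]
opening: 0.226
```

```bash
python3 - <<'E'
from h import *
go(*tl(0,.0225,.06),np.pi/2-.087); print(totray(get_obs()['eef_pos']));save('wrist','w24');save('scene','s4'); crop('s4',120,175,240,285,6,'c15');save('top','t4'); crop('t4',180,80,350,170,4.5,'c16')
E
```

```text
t=30.8 pos [ 0.6449 -0.0188  0.0611] jaw 1.492 delta [-0.0043 -0.0024 -0.0011] turn -0.008 rows 0.1 F [ 8.  29.8 -2.3] open 0.226 q [-0.29  0.45  1.65  0.18  0.95 -1.87]
tilt [0.134 0.113]
[0.00409683 0.02530702 0.06112398]
```

View pics/w24.png

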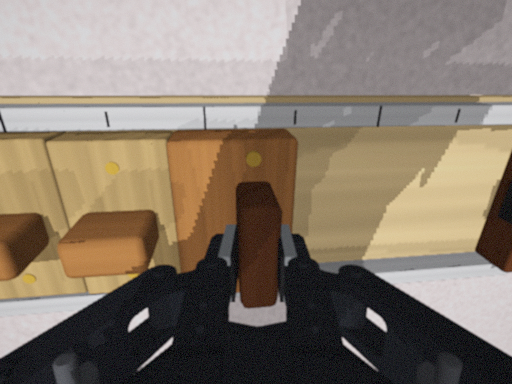

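View pics/c15.png

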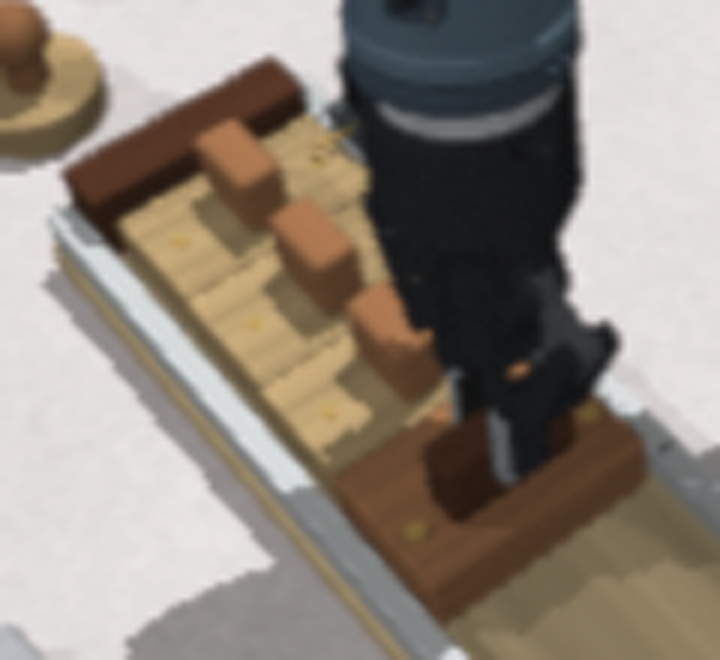

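View pics/c16.png

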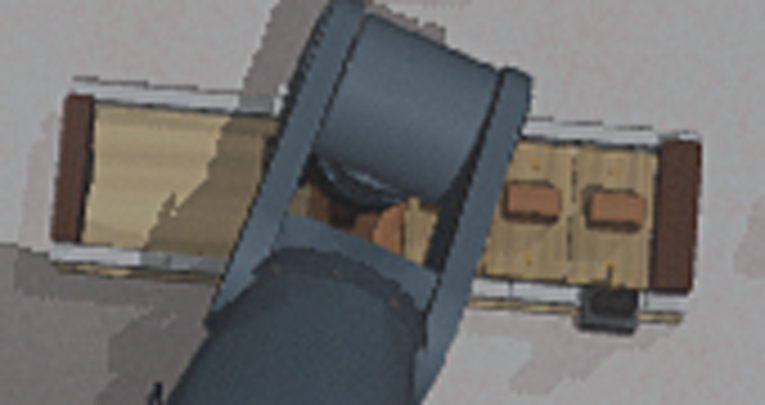

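Call:
drive_tool(deltas=[[[0,-0.002,0],0],[[0,0,0],0],[[0,0,0],0],[[0,0,0],0]], gripper=0.55)

```text
time_s: 31.3
eef_pos: [0.6466, -0.0185, 0.0623]
eef_rot: [0.066, 0.041, 0.995, 0.06]
wrist_force: [0.1, -0.3, -0.5]
opening: 0.552
```

Call:
drive_tool(deltas=[[[0,0,0.045],0],[[0,0,0.045],0],[[0,0,0.045],0],[[0,-0.04,0.02],0],[[0,-0.04,0.02],0],[[0,0,0],0]])

```text
time_s: 31.9
eef_pos: [0.644, -0.1041, 0.2438]
eef_rot: [0.066, 0.043, 0.995, 0.058]
wrist_force: [0.0, -0.2, 0.3]
opening: 0.549
```

```bash
python3 - <<'E'
from h import *
go(*tl(-.09,-.17,.2),-.087);save('wrist','w25'); crop('w25',70,70,430,250,2.2,'c17')
E
```

```text
t=31.9 pos [ 0.644  -0.1041  0.2438] jaw 1.492 delta [-0.1098 -0.1012 -0.0438] turn 1.563 rows 10.4 F [ 0.  -0.2  0.3] open 0.549 q [-0.42  0.27  1.49  0.16  1.31 -1.94]
tilt [0.136 0.109]
```

View pics/w25.png

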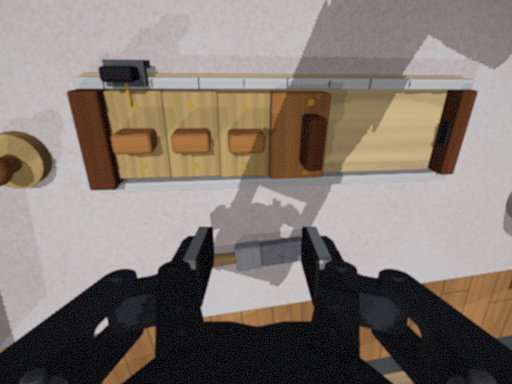

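```bash
python3 - <<'E'
from h import *
crop('w25',65,80,205,195,5.5,'c18');crop('w25',190,80,340,195,5.3,'c19')
E
```

```text
(no output)
```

View pics/c18.png

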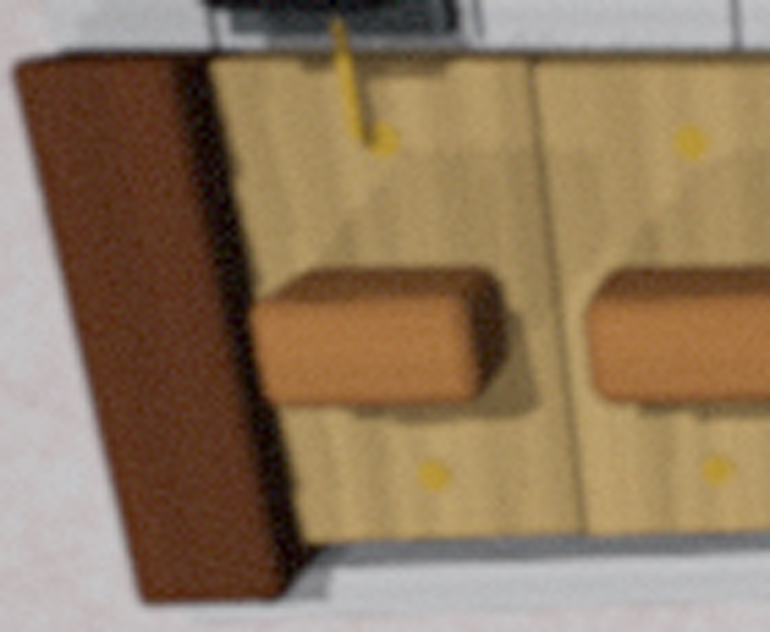

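View pics/c19.png

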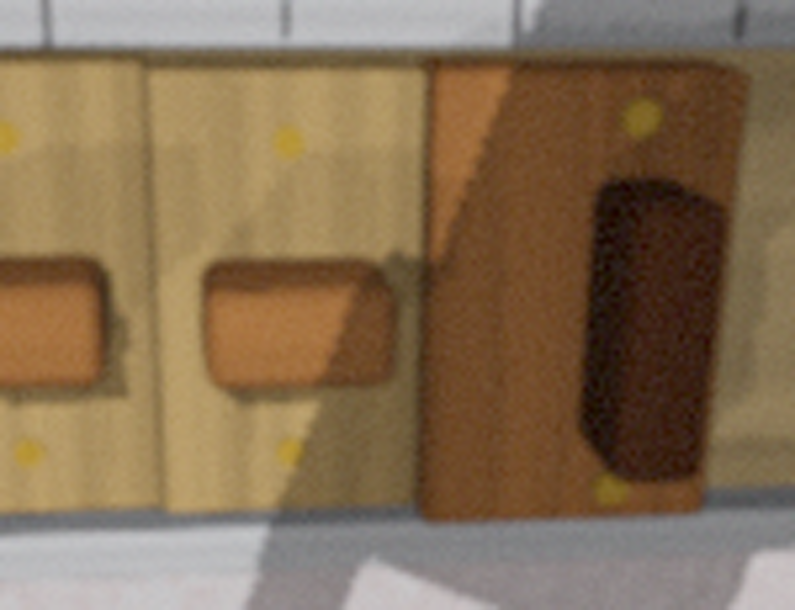

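```bash
python3 - <<'E'
from h import *
c=load('w25');k=K(65,80,5.5);k2=K(190,80,5.3)
for n,kk,x,y,z in [('head in top',k,178,65,.055),('head in bot',k,283,595,.055),('A start',k,213,62,.039),('A start',k,305,542,.039),('A/B',k,533,62,.039),('A/B',k,582,530,.039),('B/C',k2,145,65,.039),('B/C',k2,163,510,.039),('fol',k2,430,65,.046),('fol',k2,420,518,.046),('C end',k2,428,70,.039),('C end',k2,413,508,.039),('follback',k2,748,70,.046),('follback',k2,703,510,.046),('needle tip',k,368,145,.0475),('needle root',k,338,22,.0475)]:
    print(n,totray(px2w(c,*kk(x,y),z)).round(4))
E
```

```text
head in top [-0.0506 -0.1999  0.055 ]
head in bot [ 0.0548 -0.2003  0.055 ]
A start [-0.0498 -0.1995  0.039 ]
A start [ 0.0492 -0.1998  0.039 ]
A/B [-0.0497 -0.14    0.039 ]
A/B [ 0.0486 -0.1412  0.039 ]
B/C [-0.0486 -0.0807  0.039 ]
B/C [ 0.0506 -0.0811  0.039 ]
fol [-0.0491 -0.0217  0.046 ]
fol [ 0.0522 -0.0212  0.046 ]
C end [-0.0475 -0.0209  0.039 ]
C end [ 0.0523 -0.0218  0.039 ]
follback [-0.048   0.0472  0.046 ]
follback [0.0527 0.0476 0.046 ]
needle tip [-0.0353 -0.171   0.0475]
needle root [-0.0576 -0.1729  0.0475]
```

The wrist view gives the head at y −0.200, with block edges at −0.1997, −0.1406, −0.0809 and −0.021 in the tray frame. The follower face is at −0.021, so the row is square and has no gaps. The whole set shares an offset of about 2.4 mm from my tray fit. The pointer needs to move about +151 mm.

```bash
python3 - <<'E'
from h import *
go(*tl(-.0675,-.172,.15),np.pi/2-.087)
E
```

```text
t=31.9 pos [ 0.6431 -0.1018  0.2419] jaw 1.493 delta [-0.0867 -0.1074 -0.0919] turn -0.009 rows 3.3 F [ 0.3  0.3 -0.5] open 0.549 q [-0.42  0.27  1.49  0.16  1.31 -1.94]
tilt [0.133 0.112]
```

Call:
drive_tool(deltas=[[[-0.04,-0.035,-0.01],0],[[-0.04,-0.035,-0.01],0],[[-0.015,-0.03,-0.03],0],[[0,0,0],0]], gripper=0.6)

```text
time_s: 32.35
eef_pos: [0.5489, -0.1969, 0.1892]
eef_rot: [0.064, 0.042, 0.995, 0.06]
wrist_force: [0.1, 1.1, -0.7]
opening: 0.598
```

```bash
python3 - <<'E'
from h import *
go(*tl(-.0675,-.172,.1),np.pi/2-.087);save('wrist','w26')
E
```

```text
t=32.4 pos [ 0.5489 -0.1969  0.1892] jaw 1.494 delta [ 0.0076 -0.0122 -0.0892] turn -0.010 rows 1.8 F [ 0.1  1.1 -0.7] open 0.598 q [-0.64  0.19  1.7   0.18  1.22 -2.19]
tilt [0.132 0.114]
```

View pics/w26.png

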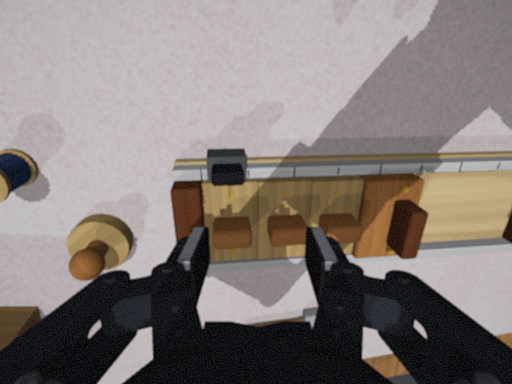

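Call:
drive_tool(deltas=[[[0.004,-0.006,-0.04],0],[[0.002,-0.006,-0.04],0],[[0,0,0],0]])

```text
time_s: 32.7
eef_pos: [0.5596, -0.2063, 0.1121]
eef_rot: [0.068, 0.041, 0.995, 0.059]
wrist_force: [-0.3, 0.6, -0.5]
opening: 0.6
```

```bash
python3 - <<'E'
from h import *
go(*tl(-.0675,-.172,.055),np.pi/2-.087);save('wrist','w27')
E
```

```text
t=32.7 pos [ 0.5596 -0.2063  0.1121] jaw 1.496 delta [-0.0032 -0.0029 -0.0571] turn -0.013 rows 1.1 F [-0.3  0.6 -0.5] open 0.600 q [-0.65  0.31  1.72  0.2   1.08 -2.23]
tilt [0.14  0.112]
```

View pics/w27.png

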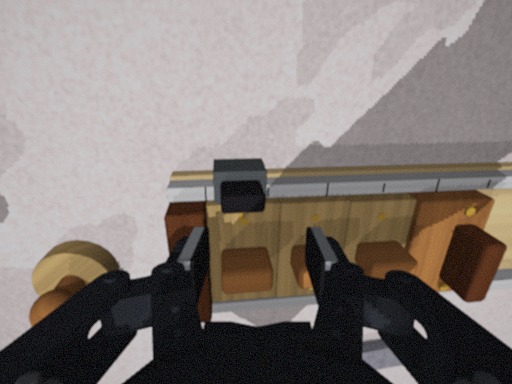

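```bash
python3 - <<'E'
from h import *
c=load('w27')
for u,v in [(243,197),(222,210),(265,210),(243,184)]:
    w=px2w(c,u,v,.075); print(w.round(4),totray(w).round(4))
crop('w27',190,140,300,240,6,'c20')
E
```

```text
[ 0.5504 -0.2109  0.075 ] [-0.0733 -0.1742  0.075 ]
[ 0.558  -0.2254  0.075 ] [-0.0645 -0.1881  0.075 ]
[ 0.5619 -0.1972  0.075 ] [-0.063  -0.1596  0.075 ]
[ 0.5413 -0.2101  0.075 ] [-0.0825 -0.1742  0.075 ]
```

View pics/c20.png

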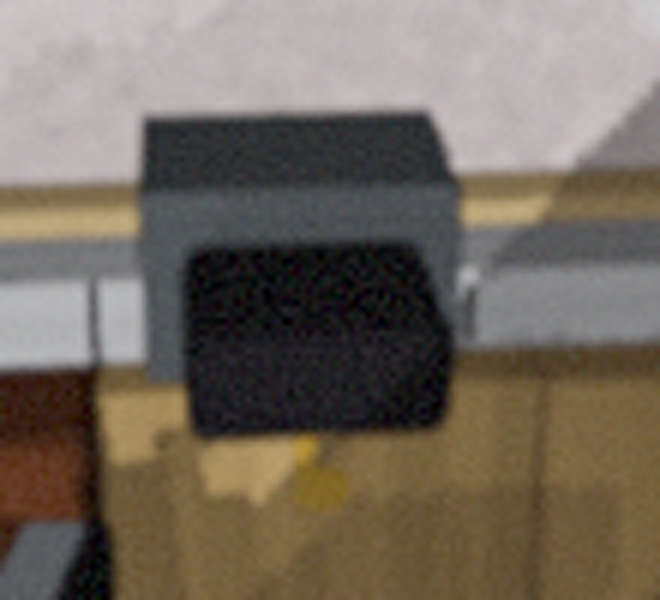

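Call:
drive_tool(deltas=[[[-0.002,-0.003,-0.03],-0.012],[[-0.001,-0.001,-0.018],0],[[0,0,-0.006],0],[[0,0,0],0]])

```text
time_s: 33.15
eef_pos: [0.5652, -0.21, 0.0697]
eef_rot: [0.075, 0.044, 0.995, 0.055]
wrist_force: [-0.3, -0.2, 0.5]
opening: 0.601
```

```bash
python3 - <<'E'
from h import *
go(.557,-.21,.055,np.pi/2-.087);save('wrist','w28')
E
```

```text
t=33.1 pos [ 0.5652 -0.21    0.0697] jaw 1.490 delta [-0.0082  0.     -0.0147] turn -0.007 rows 0.3 F [-0.3 -0.2  0.5] open 0.601 q [-0.65  0.38  1.74  0.21  0.98 -2.25]
tilt [0.155 0.103]
```

View pics/w28.png

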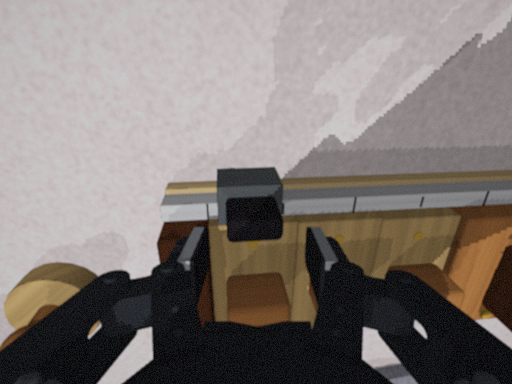

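Call:
drive_tool(deltas=[[[-0.008,0,-0.004],-0.005],[[-0.003,0,-0.008],0],[[0,0,0],0]])

```text
time_s: 33.5
eef_pos: [0.5562, -0.2111, 0.062]
eef_rot: [0.079, 0.046, 0.994, 0.053]
wrist_force: [0.1, -0.5, 0.2]
opening: 0.6
```

```bash
python3 - <<'E'
from h import *
go(.557,-.21,.055,np.pi/2-.087);save('wrist','w29')
E
```

```text
t=33.5 pos [ 0.5562 -0.2111  0.062 ] jaw 1.487 delta [ 0.0008  0.0011 -0.007 ] turn -0.003 rows 0.1 F [ 0.1 -0.5  0.2] open 0.600 q [-0.66  0.37  1.77  0.22  0.95 -2.26]
tilt [0.161 0.098]
```

View pics/w29.png

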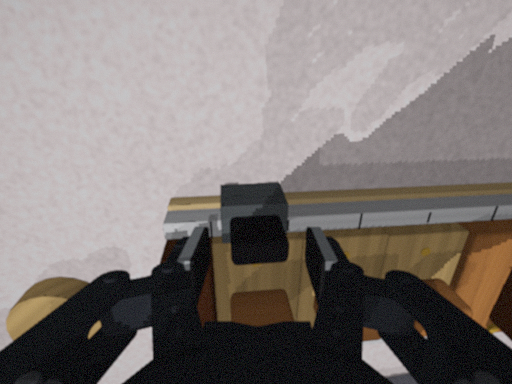

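Call:
drive_tool(deltas=[[[0,0.001,-0.005],0],[[0,0,0],0],[[0,0,0],0]])

```text
time_s: 33.85
eef_pos: [0.557, -0.2108, 0.0576]
eef_rot: [0.079, 0.046, 0.994, 0.053]
wrist_force: [-0.5, 0.2, 1.1]
opening: 0.599
```

Call:
drive_tool(deltas=[[[0,0,-0.002],0],[[0,0,0],0],[[0,0,0],0],[[0,0,0],0],[[0,0,0],0]], gripper=0)

```text
time_s: 34.35
eef_pos: [0.557, -0.2109, 0.0557]
eef_rot: [0.079, 0.045, 0.994, 0.052]
wrist_force: [-0.8, 0.6, 0.9]
opening: 0.346
```

```bash
python3 - <<'E'
from h import *
go(.557,-.21,.055,np.pi/2-.087);save('wrist','w30');print(totray(get_obs()['eef_pos']))
E
```

```text
t=34.4 pos [ 0.557  -0.2109  0.0557] jaw 1.488 delta [ 0.      0.0009 -0.0007] turn -0.004 rows 0.0 F [-0.8  0.6  0.9] open 0.346 q [-0.66  0.38  1.77  0.22  0.94 -2.26]
tilt [0.162 0.097]
[-0.06678315 -0.17363219  0.05572698]
```

View pics/w30.png

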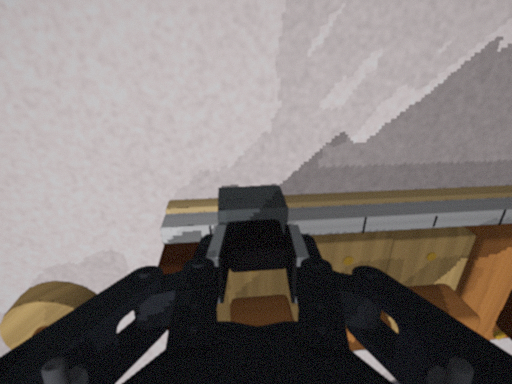

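Call:
drive_tool(deltas=[[[0.0009,0.01,0],0],[[0.0022,0.025,0],0],[[0.0026,0.03,0],0],[[0.0026,0.03,0],0],[[0.0022,0.025,0],0],[[0.0009,0.01,0],0],[[0,0,0],0]])

```text
time_s: 35.1
eef_pos: [0.5689, -0.0784, 0.0558]
eef_rot: [0.081, 0.046, 0.994, 0.049]
wrist_force: [1.1, -0.3, -1.0]
opening: 0.345
```

```bash
python3 - <<'E'
from h import *
print(totray(get_obs()['eef_pos'])); go(*tl(-.0668,-.1736+.1505,.0557),np.pi/2-.087);save('wrist','w31')
E
```

```text
[-0.06643638 -0.0406125   0.05577508]
t=35.1 pos [ 0.5689 -0.0784  0.0558] jaw 1.486 delta [ 0.0012  0.0175 -0.0001] turn -0.002 rows 0.4 F [ 1.1 -0.3 -1. ] open 0.345 q [-0.43  0.32  1.85  0.2   0.87 -2.03]
tilt [0.165 0.09 ]
```

View pics/w31.png

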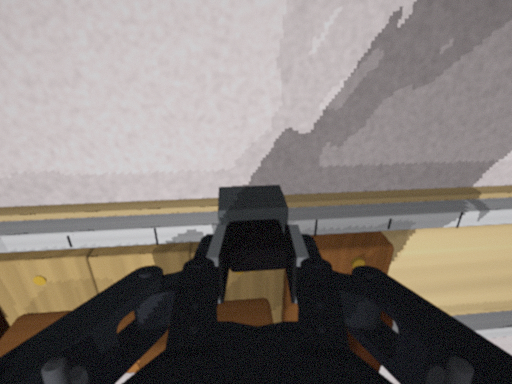

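Call:
drive_tool(deltas=[[[0.0008,0.01,0],0],[[0.0004,0.005,0],0],[[0,0,0],0]])

```text
time_s: 35.45
eef_pos: [0.5701, -0.065, 0.0558]
eef_rot: [0.081, 0.048, 0.994, 0.049]
wrist_force: [0.5, 2.1, -1.2]
opening: 0.341
```

```bash
python3 - <<'E'
from h import *
print(totray(get_obs()['eef_pos'])); go(*tl(-.0668,-.1736+.1505,.0557),np.pi/2-.087)
E
```

```text
[-0.06638655 -0.02722019  0.05575878]
t=35.5 pos [ 0.5701 -0.065   0.0558] jaw 1.483 delta [-0.0001  0.0041 -0.0001] turn 0.001 rows 0.1 F [ 0.5  2.1 -1.2] open 0.341 q [-0.4   0.32  1.86  0.2   0.86 -2.  ]
tilt [0.165 0.089]
```

Call:
drive_tool(deltas=[[[0.0003,0.004,0],0],[[0,0.0,0],0],[[0,0,0],0]])

```text
time_s: 35.75
eef_pos: [0.5704, -0.0614, 0.0557]
eef_rot: [0.081, 0.048, 0.994, 0.049]
wrist_force: [1.0, -0.8, 0.0]
opening: 0.34
```

Call:
drive_tool(deltas=[[[0,0,0],0],[[0,0,0],0],[[0,0,0],0],[[0,0,0],0]], gripper=0.55)

```text
time_s: 36.15
eef_pos: [0.57, -0.0612, 0.0556]
eef_rot: [0.08, 0.049, 0.994, 0.05]
wrist_force: [-0.4, -0.5, 0.4]
opening: 0.553
```

Call:
drive_tool(deltas=[[[0,0,0.04],0],[[0,0,0.045],0],[[0.03,0,0.035],0],[[0.04,0,0.02],0],[[0,0,0],0]])

```text
time_s: 36.65
eef_pos: [0.6382, -0.06, 0.1995]
eef_rot: [0.077, 0.05, 0.994, 0.051]
wrist_force: [-0.3, -0.5, -0.0]
opening: 0.545
```

```bash
python3 - <<'E'
from h import *
go(*tl(0,0,.2),np.pi/2-.087);save('wrist','w32')
E
```

```text
t=36.6 pos [ 0.6382 -0.06    0.1995] jaw 1.478 delta [0.0004 0.0163 0.0005] turn 0.006 rows 0.3 F [-0.3 -0.5 -0. ] open 0.545 q [-0.35  0.26  1.59  0.16  1.18 -1.87]
tilt [0.159 0.094]
```

View pics/w32.png

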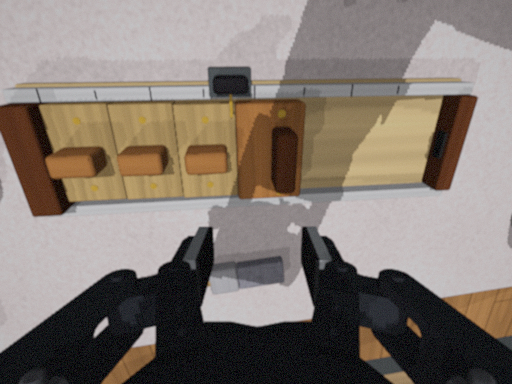

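```bash
python3 - <<'E'
from h import *
crop('w32',195,60,285,135,8,'c21')
E
```

```text
(no output)
```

View pics/c21.png

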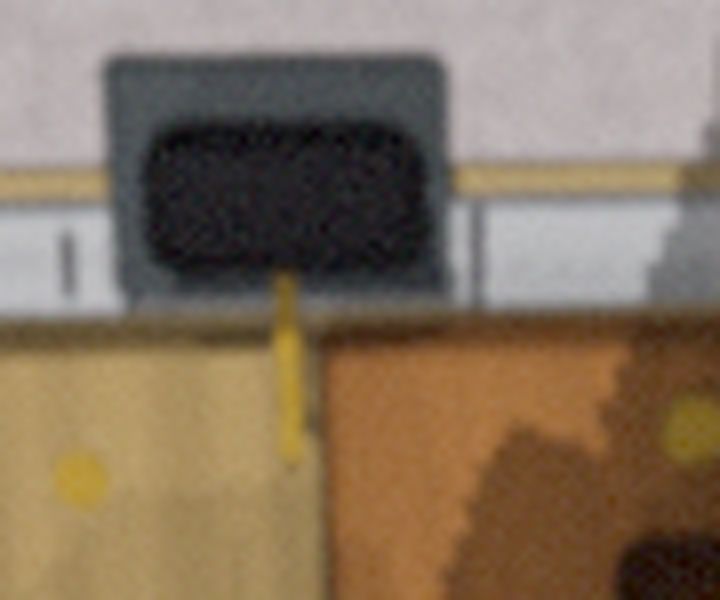

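```bash
python3 - <<'E'
from h import *
c=load('w32');k=K(195,60,8)
for z in (.044,.0475): print('tip',totray(px2w(c,*k(292,460),z)).round(4),totray(px2w(c,*k(287,300),z)).round(4))
print('face',totray(px2w(c,*k(328,350),.046)).round(4),totray(px2w(c,*k(325,590),.046)).round(4))
print('saddle',[totray(px2w(c,*k(*p),.045)).round(4) for p in [(106,60),(446,60),(122,292),(450,292)]])
print('fin',[totray(px2w(c,*k(*p),.075)).round(4) for p in [(148,125),(425,125),(165,270),(425,270)]])
E
```

```text
tip [-0.0357 -0.0252  0.044 ] [-0.0545 -0.025   0.044 ]
tip [-0.0364 -0.0253  0.0475] [-0.0549 -0.0251  0.0475]
face [-0.0489 -0.0204  0.046 ] [-0.02   -0.0219  0.046 ]
saddle [array([-0.0809, -0.0442,  0.045 ]), array([-0.0806, -0.0057,  0.045 ]), array([-0.0559, -0.0442,  0.045 ]), array([-0.0551, -0.0057,  0.045 ])]
fin [array([-0.0758, -0.039 ,  0.075 ]), array([-0.0755, -0.0106,  0.075 ]), array([-0.0617, -0.0382,  0.075 ]), array([-0.0612, -0.0109,  0.075 ])]
```

Needle level is at y −0.0251 and the face is at −0.0213, so it is about 3.8 mm short. I'll regrip the fin and nudge it.

Call:
drive_tool(deltas=[[[-0.04,0,-0.02],0],[[-0.028,0,-0.03],0],[[0,0,-0.04],0],[[0,0,-0.02],0],[[0,0,0],0]], gripper=0.6)

```text
time_s: 37.2
eef_pos: [0.5585, -0.0574, 0.0806]
eef_rot: [0.072, 0.05, 0.995, 0.053]
wrist_force: [0.3, 0.6, 0.4]
opening: 0.603
```

```bash
python3 - <<'E'
from h import *
go(.570,-.0615,.056,np.pi/2-.087)
E
```

```text
t=37.2 pos [ 0.5585 -0.0574  0.0806] jaw 1.478 delta [ 0.0115 -0.0041 -0.0246] turn 0.006 rows 0.5 F [0.3 0.6 0.4] open 0.603 q [-0.4   0.26  1.86  0.19  0.93 -1.97]
tilt [0.149 0.097]
```

Call:
drive_tool(deltas=[[[0.012,-0.004,0],0.006],[[0,0,-0.015],0],[[0,0,-0.008],0],[[0,0,0],0]])

```text
time_s: 37.6
eef_pos: [0.5722, -0.0621, 0.0575]
eef_rot: [0.073, 0.047, 0.995, 0.053]
wrist_force: [-0.6, 0.1, 1.3]
opening: 0.6
```

```bash
python3 - <<'E'
from h import *
go(.570,-.0615,.056,np.pi/2-.087)
E
```

```text
t=37.6 pos [ 0.5722 -0.0621  0.0575] jaw 1.484 delta [-0.0022  0.0006 -0.0015] turn -0.000 rows 0.1 F [-0.6  0.1  1.3] open 0.600 q [-0.4   0.32  1.84  0.19  0.89 -1.99]
tilt [0.15  0.098]
```

Call:
drive_tool(deltas=[[[-0.002,0.0005,-0.001],0],[[0,0,0],0],[[0,0,0],0],[[0,0,0],0],[[0,0,0],0]], gripper=0)

```text
time_s: 38.1
eef_pos: [0.5701, -0.0616, 0.057]
eef_rot: [0.073, 0.046, 0.995, 0.052]
wrist_force: [1.4, 0.7, -2.7]
opening: 0.346
```

```bash
python3 - <<'E'
from h import *
go(.5705,-.0574,.056,np.pi/2-.087)
E
```

```text
t=38.1 pos [ 0.5701 -0.0616  0.057 ] jaw 1.486 delta [ 0.0004  0.0042 -0.001 ] turn -0.002 rows 0.1 F [ 1.4  0.7 -2.7] open 0.346 q [-0.4   0.32  1.84  0.19  0.89 -1.99]
tilt [0.15  0.097]
```

Call:
drive_tool(deltas=[[[0.0004,0.0045,0],0],[[0,0,0],0],[[0,0,0],0]])

```text
time_s: 38.4
eef_pos: [0.5705, -0.0571, 0.057]
eef_rot: [0.073, 0.046, 0.995, 0.051]
wrist_force: [-0.1, -2.2, -3.7]
opening: 0.338
```

```bash
python3 - <<'E'
from h import *
go(.5705,-.0574,.056,np.pi/2-.087)
E
```

```text
t=38.4 pos [ 0.5705 -0.0571  0.057 ] jaw 1.486 delta [-0.     -0.0003 -0.001 ] turn -0.002 rows 0.0 F [-0.1 -2.2 -3.7] open 0.338 q [-0.39  0.32  1.84  0.19  0.88 -1.98]
tilt [0.15  0.096]
```

Call:
drive_tool(deltas=[[[0,0,0],0],[[0,0,0],0],[[0,0,0],0],[[0,0,0],0]], gripper=0.55)

```text
time_s: 38.8
eef_pos: [0.5714, -0.0569, 0.0582]
eef_rot: [0.074, 0.047, 0.995, 0.052]
wrist_force: [0.2, -0.7, 0.9]
opening: 0.55
```

Call:
drive_tool(deltas=[[[0,0,0.04],0],[[0,0,0.045],0],[[0.03,0,0.035],0],[[0.04,0,0.02],0],[[0,0,0],0]])

```text
time_s: 39.3
eef_pos: [0.6403, -0.0557, 0.2031]
eef_rot: [0.072, 0.048, 0.995, 0.053]
wrist_force: [-0.4, 0.2, 0.6]
opening: 0.55
```

```bash
python3 - <<'E'
from h import *
save('wrist','w33');crop('w33',185,50,285,130,8,'c22')
E
```

```text
(no output)
```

View pics/c22.png

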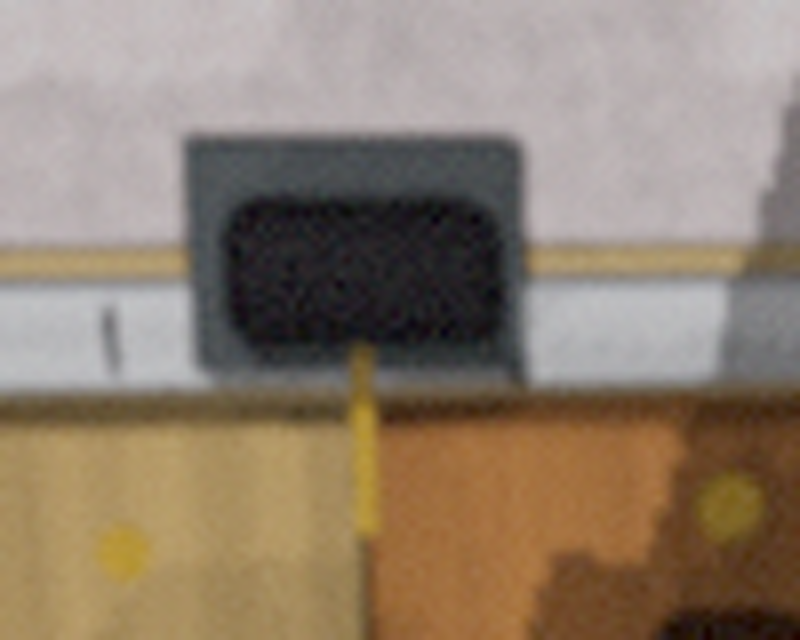

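View pics/w33.png

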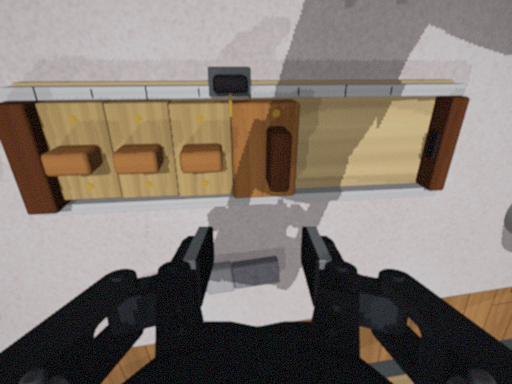

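```bash
python3 - <<'E'
from h import *
c=load('w33');k=K(185,50,8)
print('tip',totray(px2w(c,*k(367,530),.0475)).round(4),totray(px2w(c,*k(363,400),.0475)).round(4))
print('face',totray(px2w(c,*k(371,560),.046)).round(4),totray(px2w(c,*k(368,630),.046)).round(4))
print('saddle',[totray(px2w(c,*k(*p),.045)).round(4) for p in [(186,140),(521,140),(200,368),(523,380)]])
save('top','t5');save('scene','s5'); crop('s5',120,130,300,350,3,'c24')
E
```

```text
tip [-0.0367 -0.021   0.0475] [-0.052  -0.0209  0.0475]
face [-0.0328 -0.0206  0.046 ] [-0.0241 -0.0213  0.046 ]
saddle [array([-0.0806, -0.0399,  0.045 ]), array([-0.0805, -0.0015,  0.045 ]), array([-0.0556, -0.04  ,  0.045 ]), array([-0.0537, -0.0015,  0.045 ])]
```

View pics/t5.png

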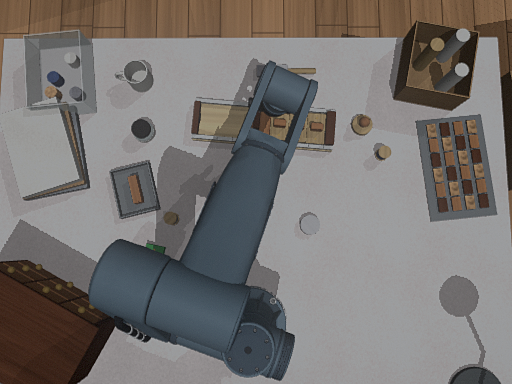

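View pics/s5.png

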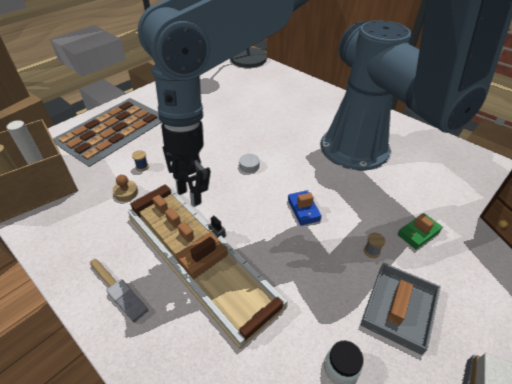

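```bash
python3 -c "
from h import *
print(hand_in())"
```

```text
the job is handed in; nothing more can be done
None
```

The job is done and handed in at about 39 s on the robot's clock.

- **Follower back:** I drew it back until it pressed on the back stop with about 22 N.
- **Stick:** it lies flat in the grey caddy.
- **Blocks:** there were three tan blocks. All are in the channel, handle up with the long side across, and the follower pushed the row to a firm stop at about 30 N.
- **Pointer:** I moved it along the near rail and regripped it once for a 4 mm correction.

**Last checks:**
- **Row:** measured before the pointer work, the block edges were 59–60 mm apart, with no gap visible at the head, between blocks or at the follower. A later picture showed no change.
- **Needle:** it read −20.9 to −21.0 mm against −20.6 to −21.3 mm for the follower's face, so they are level within about 0.5 mm.
- **Other things:** the spools, stamp, jar, tin and the blue and green blocks show no sign of having moved in the final pictures.

**What disagreed:**
- My tray fit was about 2.4 mm off along y. It affected everything equally, so the comparisons above hold.
- After touching the back stop, the follower seems to have crept forward 3–4 mm when I let it go. By the forces it had been fully back.
- The tool tilted gradually to about 9–10°, with no visible effect on the result.

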